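# Restock the garnish vials at the billiard-room bar

### The job

Restock the garnish stand on the bar: slide its yellow retaining slide fully open to the stop, move every spent vial (red cap) from the stand into holes of the white wash rack, and put every fresh vial (green cap) from the wooden stock rack into holes of the stand, each with its collar flat on the plate. Then slide the retainer fully shut again, to its stop. Keep the glass vials upright all the while and leave the other bar things where they are; the two small racks are loose and may get knocked aside.

Things in the scene. Friction and masses are not known exactly. Their poses are not given: they have to be found in the camera images.
- stand: Garnish stand, fixed: aluminium plate 12 mm thick, top 80 mm up, x -40 to 42, y -112 to 178 mm, with a row of 4 holes 24 mm in diameter at x = 0, y = -78, -26, 26, 78 mm. A seated vial's collar rests flat on the plate, its foot 14 mm above this origin. The slide's strip lies behind the row, x 24 to 36 mm, its top 90 mm up. Origin: underside, below the middle of the row; z up, y along the row.
- lock (a joint): Yellow retaining slide of the stand, in m. 0 = shut (stop): a tab 2.5 mm above the back edge of each collar keeps all vials from going in or out; 0.026 = fully open (stop): the tabs stand between the holes, 11 mm or more behind the row's line. Opens towards the stand's +y; about 2 N of friction; stays where left. An unseated collar blocks it.
- lock_grip (a point): Top centre of the slide's upright yellow grip: 26 mm along the stand's x, 14 mm thick along its y, rising 46 mm from the strip (top 136 mm above the bar); shut, it is at x = 30, y = 128 mm in the stand's frame. Push or pinch it along the stand's y.
- stock: Pale wooden stock rack, holds the fresh vials at the start: 100 x 100 x 80 mm, 0.9 kg, loose on the bar. Its top plate, 80 mm up, 12 mm thick, has 4 holes 24 mm in diameter at x = +-26, y = +-26 mm; a seated vial's collar rests flat on the plate, its foot 14 mm above this origin. Origin: centre of the underside, z up.
- wash: White plastic wash rack for spent vials, empty at the start: 100 x 100 x 80 mm, 0.9 kg, loose on the bar. Its top plate, 80 mm up, 12 mm thick, has 4 holes 24 mm in diameter at x = +-26, y = +-26 mm; a seated vial's collar rests flat on the plate, its foot 14 mm above this origin. Origin: centre of the underside, z up.
- spent1: Spent vial, 114 mm tall, 40 g: body 20 mm in diameter, 66 mm long, its foot tapered to 11 mm over the lowest 9 mm; a white collar 32 mm in diameter, 4 mm thick (66 to 70 mm above the foot); a red cap 18 mm in diameter, 44 mm long, to grip it by. Origin: centre of the foot's underside; z up. White body. Starts in the stand, or absent.
- spent2: Spent vial, 114 mm tall, 40 g: body 20 mm in diameter, 66 mm long, its foot tapered to 11 mm over the lowest 9 mm; a white collar 32 mm in diameter, 4 mm thick (66 to 70 mm above the foot); a red cap 18 mm in diameter, 44 mm long, to grip it by. Origin: centre of the foot's underside; z up. White body. Starts in the stand, or absent.
- spent3: Spent vial, 114 mm tall, 40 g: body 20 mm in diameter, 66 mm long, its foot tapered to 11 mm over the lowest 9 mm; a white collar 32 mm in diameter, 4 mm thick (66 to 70 mm above the foot); a red cap 18 mm in diameter, 44 mm long, to grip it by. Origin: centre of the foot's underside; z up. White body. Starts in the stand, or absent.
- fresh1: Fresh vial, 114 mm tall, 40 g: body 20 mm in diameter, 66 mm long, its foot tapered to 11 mm over the lowest 9 mm; a white collar 32 mm in diameter, 4 mm thick (66 to 70 mm above the foot); a green cap 18 mm in diameter, 44 mm long, to grip it by. Origin: centre of the foot's underside; z up. Amber body. Starts in the stock rack, or absent.
- fresh2: Fresh vial, 114 mm tall, 40 g: body 20 mm in diameter, 66 mm long, its foot tapered to 11 mm over the lowest 9 mm; a white collar 32 mm in diameter, 4 mm thick (66 to 70 mm above the foot); a green cap 18 mm in diameter, 44 mm long, to grip it by. Origin: centre of the foot's underside; z up. Amber body. Starts in the stock rack, or absent.
- fresh3: Fresh vial, 114 mm tall, 40 g: body 20 mm in diameter, 66 mm long, its foot tapered to 11 mm over the lowest 9 mm; a white collar 32 mm in diameter, 4 mm thick (66 to 70 mm above the foot); a green cap 18 mm in diameter, 44 mm long, to grip it by. Origin: centre of the foot's underside; z up. Amber body. Starts in the stock rack, or absent.
- fresh4: Fresh vial, 114 mm tall, 40 g: body 20 mm in diameter, 66 mm long, its foot tapered to 11 mm over the lowest 9 mm; a white collar 32 mm in diameter, 4 mm thick (66 to 70 mm above the foot); a green cap 18 mm in diameter, 44 mm long, to grip it by. Origin: centre of the foot's underside; z up. Amber body. Starts in the stock rack, or absent.
- shaker: Steel cocktail shaker, 84 mm wide, 178 mm tall, a bystander to be left alone. Origin: centre of its underside.
- tumbler: Green glass tumbler, 76 mm wide, 85 mm tall, a bystander to be left alone. Origin: centre of its underside.
- chalk: Cube of blue cue chalk, 23 mm, a bystander to be left alone. Origin: centre of its underside.
- jigger: Brass jigger, 42 mm wide, 70 mm tall, a bystander to be left alone. Origin: centre of its underside.
- coaster: Cork coaster, 96 mm wide, 6 mm thick, a bystander to be left alone. Origin: centre of its underside.
Things that resemble listed ones, but are neither listed nor needed, are in the scene too. Leave any purple look-alike of the fresh4 alone.

How it is judged:
By the outcome, as a careful person would: the job done as asked, in the order asked, and still so for the second after the job is handed in, with the robot touching nothing.
Of spent1, spent2, spent3 only 2 to 3 are there at a start; the rules pass over those that are not, and their reading is None.
Of fresh1, fresh2, fresh3, fresh4 only 3 to 4 are there at a start; the rules pass over those that are not, and their reading is None.
At some moment in a run one of stock, wash may be knocked a few centimetres aside while the robot is not near it.
It also fails if it takes over 210 s, if anything falls off the work surface, if the arm or the gripper's body presses on something with over 40 N, if the wrist force passes 120 N, or if a joint passes its speed limit or range.

### The arm

A 6-joint arm with a two-finger parallel gripper is mounted at the origin on the work surface. World frame = base frame: x ahead of the robot, y to its left, z up, the work surface at z = 0. Lengths are in mm, angles in degrees, forces in N, time in s.
With the tool pointing down it reaches from about 300 to 850 mm from the base axis. Payload 4.2 kg.
Tool frame: the origin (TCP) lies on the centre line of the jaws, within the pads' length; the fingertips stand 14 mm ahead of it and the grasp point (between the pads) lies 5 mm behind it; z points along the fingers, y is the line along which they close (so a half turn about z gives the same grasp; the last joint's range is limited). The gripper opens to 91 mm and grips with 3 to 60 N. Pads are 32 mm wide; open, the fingers measure 118 mm over their backs; the gripper's body (76 mm by 178 mm) begins 60 mm behind the grasp point.
Start: joints at [68.526, 18.312, 89.639, -0, 72.044, -1.146], TCP at [199.759, 539.201, 227.976] pointing down, gripper open.
Joint ranges: [-177.97, 177.97], [-48.28, 115.42], [12.27, 149.76], [-77.06, 257.06], [2.81, 150.46], [-146.56, 146.56]. Speed limits (degrees/s): [147.25, 147.25, 180, 180, 180, 180].

### API

Orientations are given as [roll, pitch, yaw] about the fixed x, y, z axes, in that order (R = Rz(yaw) Ry(pitch) Rx(roll)).
In Python, from workcell import * gives the robot as it stands. The module is installed in compiled form; this text tells all that it offers.
- The arm moves only by the shell command python3 -m crank 'ROWS' [FORCE]. ROWS is JSON, a list of rows, each an object of numbers: "grip": the finger opening in m, from 0 to 0.0912; "x", "y", "z": the shift along the tool's x, y, z in m; "yaw": the turn about the tool's z in rad. In form: [{"grip": .., "x": .., "y": .., "z": .., "yaw": ..}, ...]. A call has exactly 5 rows; each row is the pose to reach, as a shift and turn from the pose commanded when the call began, along the tool's axes at that moment; what a row does not reach only later rows make up. A row lasts 1/12 s, in which the tool goes at most 41.7 mm and 7.16 degrees, less where a joint would pass 70% of its speed; a pose out of reach is approached as far as the arm can. A call with a gripper value outside its range is refused whole. The fingers move at their own pace and stop on an object; FORCE is the grip in N (left out, the last holds). Time passes only in rows, so rows that repeat a pose let the fingers close, or fill a call up. It gives the time, the measured TCP pose, the force, the opening and the grip force at its end, in the units of the state.
- state(): the state, without advancing time (a new reading comes with each control period).
- grab_frame(name): name is "scene" or "top" or "wrist"; returns the picture (420x560x3 uint8, red, green, blue); there is no depth.
- camera_model(name): a dict with "intrinsics" (3x3 intrinsics, pixels), "distortion" ([k1, k2, p1, p2, k3] as OpenCV has them; the pictures are not rectified), "R" (3x3) and "t" (3): a world point X has camera coordinates R X + t. Camera axes: x right, y down, z forward; pixel columns grow to the right and rows downward; lengths in mm; the calibration is good to about 2 mm. A picture is of the moment at which its call begins: read the wrist's pose just before it. camera_model takes no time and is no camera call; for the wrist camera it gives the pose at the moment of the call.
- job_done(): hands the job in; it is judged then, once.
The state is a dict: "time_s": time; "qpos": joint angles; "qvel": joint speeds; "effort": joint torques, N m; "ee_pos": TCP position; "ee_rot": TCP orientation; "force": force on the tool from outside, world axes, zero at the start; "torque": the same for the moment, N m; "gripper_width": finger opening in mm; "gripper_force": force on a finger pad.
Only numpy, scipy, OpenCV 4.12 (cv2) and the standard library are available. Lean on these libraries where they do the work, as an engineer would, in place of code of your own. Each camera call takes 0.05 s, during which the arm holds its last target. There are 200 camera calls.

## Working session

There is one attempt and no reset: what is moved stays moved. The work goes in short steps, Python scripts to look and compute and a shell command to move; the robot and the scene stay as the last step left them, time stands still between calls to the robot, and variables do not carry over. Pictures are saved under pics/ and viewed, at most 14 in all, crops included, and the job is handed in when it is done.

```bash
mkdir -p pics; python3 - <<'E'
from workcell import *
import cv2,numpy as np
print(state())
for n in ("scene","top"):
    cv2.imwrite(f"pics/{n}0.png",grab_frame(n)[:,:,::-1]); print(n,camera_model(n))
E
```

```text
{'time_s': 0.0, 'qpos': array([ 6.85258559e+01,  1.83510902e+01,  8.97082815e+01, -2.39589378e-03,
        7.20420301e+01, -1.14661060e+00]), 'qvel': array([ 0.07952531,  0.05839867,  0.05607145, -0.04659447, -0.00638574,
       -0.01584371]), 'effort': array([ 4.54175824e-04, -4.12460411e+01, -2.31977051e+01,  7.27524748e-02,
        4.56566561e-02, -1.40159282e-04]), 'ee_pos': array([199.5862773 , 538.72941255, 227.11306475]), 'ee_rot': array([-1.79898573e+02,  2.48276400e-04,  1.59673207e+02]), 'force': array([-0.1442773 , -0.29153541,  1.25402696]), 'torque': array([-0.01006935,  0.03424731,  0.01512857]), 'gripper_force': 0.0, 'gripper_width': 91.09155032335521}
scene {'intrinsics': array([[379.29935833,   0.        , 277.53728238],
       [  0.        , 379.29935833, 211.248841  ],
       [  0.        ,   0.        ,   1.        ]]), 'distortion': array([-0.00369061,  0.        ,  0.        ,  0.        ,  0.        ]), 'R': array([[ 0.55278313,  0.83320576,  0.01410572],
       [ 0.70026679, -0.45527705, -0.54986292],
       [-0.45172694,  0.31383272, -0.83513579]]), 't': array([-285.79279879, -317.91810594, 1244.01338453])}
top {'intrinsics': array([[432.20385778,   0.        , 277.45787744],
       [  0.        , 432.20385778, 206.06510708],
       [  0.        ,   0.        ,   1.        ]]), 'distortion': array([-0.08077573,  0.        ,  0.        ,  0.        ,  0.        ]), 'R': array([[-0.00457375, -0.99989435, -0.01379748],
       [-0.98222837,  0.00708102, -0.18755611],
       [ 0.187634  ,  0.01269444, -0.98215698]]), 't': array([  17.558585  ,  521.19095155, 1158.06634383])}
```

View pics/scene0.png

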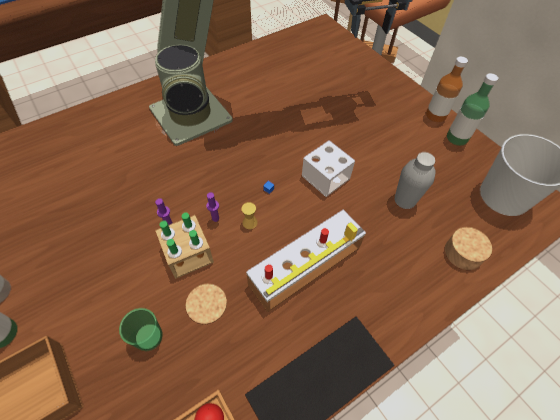

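View pics/top0.png

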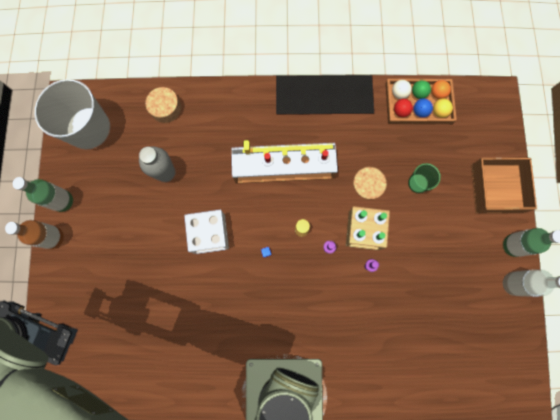

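The 4 fresh vials are in the stock rack, at about (370,227) in the top view. The stand has 2 spent vials, at (267,157) and (325,154), with the yellow grip at (247,147). The wash rack is at (206,231), and the purple look-alikes are at (330,247) and (372,266).

```bash
cat > h.py <<'E'
from workcell import *
import cv2,numpy as np
def ray(cm,uv):
    p=cv2.undistortPoints(np.array([[uv]],float),cm["intrinsics"],np.array(cm["distortion"]))[0,0]
    R=np.array(cm["R"]);return -R.T@np.array(cm["t"]),R.T@np.array([*p,1.])
def plane(cm,uv,z):
    o,d=ray(cm,uv);return o+d*(z-o[2])/d[2]
def blobs(img,lo,hi,amin=15,amax=5000,box=None):
    h=cv2.cvtColor(img,cv2.COLOR_RGB2HSV)
    m=cv2.inRange(h,np.array(lo),np.array(hi))
    if lo[0]==0: m|=cv2.inRange(h,np.array([172,*lo[1:]]),np.array([179,*hi[1:]]))
    if box: k=np.zeros_like(m);k[box[1]:box[3],box[0]:box[2]]=1;m=m*k
    n,l,s,c=cv2.connectedComponentsWithStats(m)
    return [(c[i].round(1),s[i,4],s[i,:4]) for i in range(1,n) if amin<=s[i,4]<=amax]
def tri(pairs):
    A=np.zeros((3,3));b=np.zeros(3)
    for o,d in pairs:
        d=d/np.linalg.norm(d);P=np.eye(3)-np.outer(d,d);A+=P;b+=P@o
    x=np.linalg.solve(A,b);return x
COL=dict(red=([0,140,80],[6,255,255]),green=([50,120,50],[80,255,255]),yellow=([26,170,120],[33,255,255]))
E
python3 - <<'E'
from h import *
B=dict(scene=(140,120,380,310),top=(180,130,400,260))
for n in ("scene","top"):
    im=cv2.imread(f"pics/{n}0.png")[:,:,::-1]; cm=camera_model(n)
    for c,(lo,hi) in COL.items():
        for b in blobs(im,lo,hi,box=B[n]): print(n,c,b[0],b[1],b[2],plane(cm,b[0],106).round(0))
im=cv2.imread("pics/top0.png")
a=cv2.resize(im[130:270,180:400],None,fx=3.6,fy=3.6,interpolation=cv2.INTER_CUBIC);cv2.imwrite("pics/topc.png",a)
E
```

```text
scene red [323.8 235.3] 92 [320 228   9  15] [644.  42. 106.]
scene red [268.4 271.5] 98 [265 265   8  14] [ 650. -114.  106.]
scene green [186.5 219.6] 93 [182 213  10  15] [ 433. -204.  106.]
scene green [165.1 227.8] 98 [160 221  11  15] [ 426. -256.  106.]
scene green [194. 237.] 90 [189 230  10  15] [ 485. -211.  106.]
scene green [171.9 245.7] 96 [167 239  11  14] [ 478. -262.  106.]
top red [324.6 154.1] 33 [322 150   6   9] [ 654. -115.  106.]
top red [267.2 156.9] 32 [265 153   5   8] [647.  41. 106.]
top green [362.5 214. ] 24 [360 212   6   5] [ 487. -212.  106.]
top green [382.  216.2] 25 [379 214   7   6] [ 481. -263.  106.]
top green [360.9 233.3] 23 [358 231   6   5] [ 436. -205.  106.]
top green [380.5 235.9] 23 [378 234   6   5] [ 429. -257.  106.]
```

View pics/topc.png

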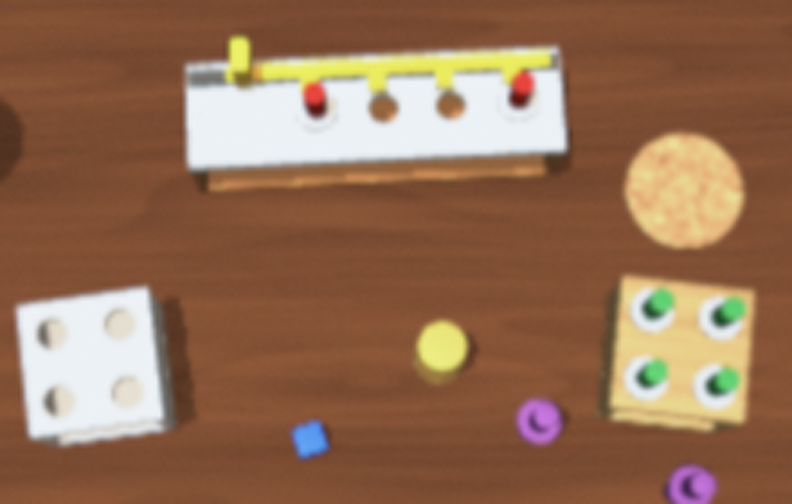

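```bash
python3 -m crank '[{"grip":0.0912,"x":0,"y":0,"z":-0.006,"yaw":-0.09},{"grip":0.0912,"x":0,"y":0,"z":-0.012,"yaw":-0.18},{"grip":0.0912,"x":0,"y":0,"z":-0.02,"yaw":-0.27},{"grip":0.0912,"x":0,"y":0,"z":-0.03,"yaw":-0.36},{"grip":0.0912,"x":0,"y":0,"z":-0.03,"yaw":-0.377}]' | tail -c 400
for i in 1 2 3 4; do python3 -m crank '[{"grip":0.06,"x":-0.0214,"y":-0.026,"z":0,"yaw":0},{"grip":0.06,"x":-0.0428,"y":-0.052,"z":0,"yaw":0},{"grip":0.06,"x":-0.0642,"y":-0.078,"z":0,"yaw":0},{"grip":0.06,"x":-0.0856,"y":-0.104,"z":0,"yaw":0},{"grip":0.06,"x":-0.107,"y":-0.130,"z":0,"yaw":0}]'|tail -c 300; done
cat >> h.py <<'E'
def snap(name,n):
    cm=camera_model(n); im=grab_frame(n); cv2.imwrite(f"pics/{name}.png",im[:,:,::-1]); return im,cm
def togo(x,y,z,yaw=None):
    s=state();p=s["ee_pos"];w=np.radians(s["ee_rot"][2]);d=np.array([x,y,z])-p
    print("at",p.round(1),s["ee_rot"].round(1),"-> tool",np.round([d[0]*np.cos(w)+d[1]*np.sin(w),d[0]*np.sin(w)-d[1]*np.cos(w),-d[2]],1),"t",round(s["time_s"],1),"w",round(s["gripper_width"],1))
E
python3 - <<'E'
from h import *
im,cm=snap("w1","wrist");print(cm);togo(674,92,130)
E
```

```text
time_s: 0.52
ee_pos: [200.0, 539.9, 259.4]
ee_rot: [179.9, 0.1, -178.6]
force: [0.1, 1.0, 0.5]
gripper_width: 91.2
gripper_force: 0.0
time_s: 0.93
ee_pos: [310.1, 410.1, 257.2]
ee_rot: [-180.0, -0.0, -178.8]
force: [0.2, 0.3, -0.0]
gripper_width: 61.4
gripper_force: 0.0
time_s: 1.35
ee_pos: [420.0, 282.4, 257.3]
ee_rot: [-180.0, -0.0, -178.8]
force: [-0.3, 0.7, -0.3]
gripper_width: 59.8
gripper_force: 0.0
time_s: 1.77
ee_pos: [529.9, 154.9, 257.2]
ee_rot: [-180.0, -0.1, -178.8]
force: [0.5, 1.0, -0.1]
gripper_width: 60.2
gripper_force: 0.0
time_s: 2.18
ee_pos: [639.8, 27.3, 257.0]
ee_rot: [180.0, -0.1, -178.8]
force: [0.2, 0.0, 0.3]
gripper_width: 60.2
gripper_force: 0.0
{'intrinsics': array([[296.76629779,   0.        , 279.11544554],
       [  0.        , 296.76629779, 211.1295303 ],
       [  0.        ,   0.        ,   1.        ]]), 'distortion': array([-0.0461962,  0.       ,  0.       ,  0.       ,  0.       ]), 'R': array([[-1.96722245e-02,  9.99806480e-01,  7.97227621e-05],
       [ 9.71027717e-01,  1.90869787e-02,  2.38203403e-01],
       [ 2.38155784e-01,  4.76340383e-03, -9.71215286e-01]]), 't': array([ -13.17715482, -655.33784896,  264.17705502])}
at [643.8  22.2 256.1] [-1.797e+02  1.000e-01 -1.790e+02] -> tool [-31.4  69.3 126.1] t 2.2 w 60.0
```

View pics/w1.png

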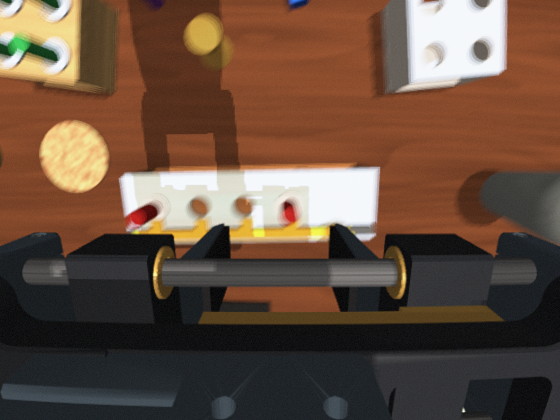

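The wrist view shows the stand's holes at (200,207) and (243,205), the red caps at (145,215) and (290,211), and both racks at the top. I'll back off 80 mm and settle before measuring.

```bash
python3 -m crank '[{"grip":0.05,"x":0.03,"y":0,"z":0,"yaw":0},{"grip":0.05,"x":0.06,"y":0,"z":0,"yaw":0},{"grip":0.05,"x":0.08,"y":0,"z":0,"yaw":0},{"grip":0.05,"x":0.08,"y":0,"z":0,"yaw":0},{"grip":0.05,"x":0.08,"y":0,"z":0,"yaw":0}]'|head -2
python3 - <<'E'
from h import *
im,cm=snap("w2","wrist");togo(674,92,130)
E
```

```text
time_s: 2.65
ee_pos: [558.4, 27.1, 257.8]
at [559.3  27.2 257.8] [ 180.     0.  -178.8] -> tool [-116.    62.4  127.8] t 2.7 w 50.5
```

View pics/w2.png

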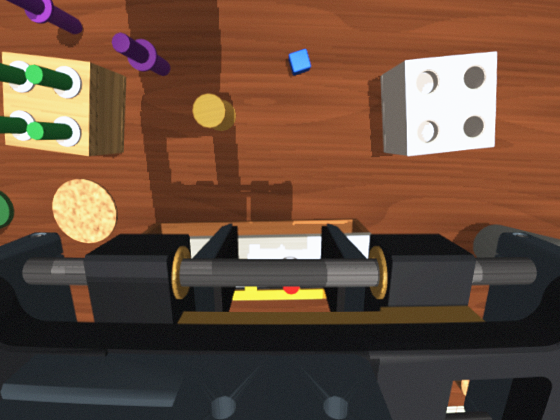

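The wash holes are at about (428,82), (474,77), (428,130) and (473,127). The stock collars are at (67,81) and (66,132). The fingers block the view of the stand.

```bash
python3 - <<'E'
from h import *
cm=camera_model("wrist");
top=camera_model("top")
im=cv2.imread("pics/w2.png"); tp=cv2.imread("pics/top0.png")
# refine wash: outline of white top plate in wrist
for uv in [(428,82),(474,77),(428,130),(473,127)]: print("washhole",plane(cm,uv,80).round(1))
for uv in [(67,81),(66,132)]: print("stockcollar",plane(cm,uv,84).round(1))
print("corners",[plane(cm,uv,80).round(0)[:2] for uv in [(405,62),(496,52),(495,147),(409,156)]])
for uv in [(52,333),(119,324),(59,402),(128,393)]: print("wash top",plane(top,(180+uv[0]/3.6,130+uv[1]/3.6),80).round(1))
for uv in [(17,302),(148,287),(166,431),(30,439)]: print("washcorner top",plane(top,(180+uv[0]/3.6,130+uv[1]/3.6),80).round(1))
for uv in [(317,109),(383,107),(450,104),(518,101)]: print("stand top",plane(top,(180+uv[0]/3.6,130+uv[1]/3.6),80).round(1))
for uv in [(239,45)]: print("grip top",plane(top,(180+uv[0]/3.6,130+uv[1]/3.6),136).round(1))
for uv in [(651,310),(721,319),(646,377),(716,388)]: print("stock collar top",plane(top,(180+uv[0]/3.6,130+uv[1]/3.6),84).round(1))
E
```

```text
washhole [429.9 181.5  80. ]
washhole [422.5 231.5  80. ]
washhole [479.5 187.7  80. ]
washhole [474.5 238.5  80. ]
stockcollar [ 435.8 -203.    84. ]
stockcollar [ 488.9 -210.9   84. ]
corners [array([411., 155.]), array([396., 252.]), array([495., 268.]), array([508., 170.])]
wash top [471.6 239.9  80. ]
wash top [478.2 189.2  80. ]
wash top [419.3 233.1  80. ]
wash top [425.9 181.3  80. ]
washcorner top [495.5 267.5  80. ]
washcorner top [506.4 167.8  80. ]
washcorner top [397.3 152.3  80. ]
washcorner top [391.7 254.2  80. ]
stand top [645.3  39.7  80. ]
stand top [646.5 -11.3  80. ]
stand top [648.5 -63.1  80. ]
stand top [ 650.5 -115.7   80. ]
grip top [678.4  95.7 136. ]
stock collar top [ 485.4 -211.1   84. ]
stock collar top [ 478.2 -263.5   84. ]
stock collar top [ 434.9 -205.3   84. ]
stock collar top [ 426.2 -257.3   84. ]
```

```bash
python3 -m crank '[{"grip":0.05,"x":-0.035,"y":0.019,"z":0.0,"yaw":0},{"grip":0.05,"x":-0.07,"y":0.038,"z":0.0,"yaw":0},{"grip":0.05,"x":-0.1,"y":0.054,"z":0.02,"yaw":0},{"grip":0.05,"x":-0.118,"y":0.063,"z":0.04,"yaw":0},{"grip":0.05,"x":-0.118,"y":0.063,"z":0.04,"yaw":0}]'|head -2
python3 - <<'E'
from h import *
im,cm=snap("w3","wrist");togo(676,93,118);np.save("w3.npy",cm)
E
```

```text
time_s: 3.12
ee_pos: [677.8, 94.9, 211.2]
at [676.4  93.7 213.3] [-180.    -0.4 -178.7] -> tool [ 0.4 -0.7 95.3] t 3.2 w 49.9
```

View pics/w3.png

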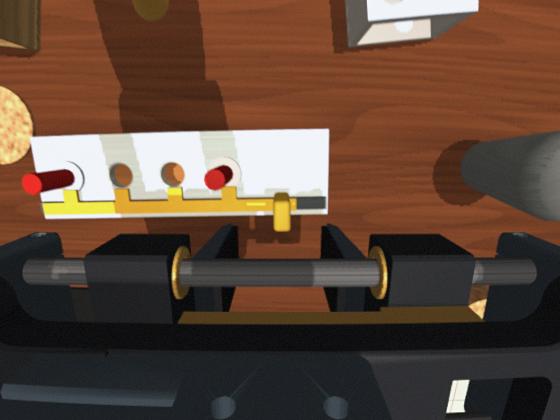

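The grip is at (282,213), between the fingers, and the holes are at (121,175) and (173,174). I'll check these against the stand model.

```bash
python3 - <<'E'
from h import *
cm=np.load("w3.npy",allow_pickle=True).item()
for uv in [(121,175),(173,174)]: print("hole",plane(cm,uv,80).round(1))
for uv in [(68,178),(224,175)]: print("collar",plane(cm,uv,84).round(1))
for uv in [(33,137),(329,129),(327,213),(45,219)]: print("corner",plane(cm,uv,80).round(1))
P=lambda X:cv2.projectPoints(np.array(X,float).reshape(-1,1,3),cv2.Rodrigues(cm["R"])[0],cm["t"],cm["intrinsics"],np.array(cm["distortion"]))[0].reshape(-1,2).round(0)
print(P([[675+13*a,92+7*b,136] for a,b in((1,1),(1,-1),(-1,1),(-1,-1))]).tolist(),P([[662,92,90]]))
E
```

```text
hole [648.  -62.5  80. ]
hole [646.1 -10.7  80. ]
collar [ 651.2 -114.2   84. ]
collar [645.6  39.8  84. ]
corner [ 612.1 -147.8   80. ]
corner [600.6 138.3  80. ]
corner [681.6 141.2  80. ]
corner [ 694.7 -148.3   80. ]
[[286.0, 236.0], [269.0, 235.0], [287.0, 205.0], [269.0, 204.0]] [[278. 194.]]
```

```bash
python3 -m crank '[{"grip":0.05,"x":0,"y":0.001,"z":0.035,"yaw":0},{"grip":0.05,"x":0,"y":0.001,"z":0.07,"yaw":0},{"grip":0.05,"x":0,"y":0.001,"z":0.095,"yaw":0},{"grip":0.01,"x":0,"y":0.001,"z":0.095,"yaw":0},{"grip":0.01,"x":0,"y":0.001,"z":0.095,"yaw":0}]' 15
python3 -m crank '[{"grip":0.01,"x":0,"y":0,"z":0,"yaw":0},{"grip":0.01,"x":0,"y":0,"z":0,"yaw":0},{"grip":0.01,"x":0,"y":0.006,"z":0,"yaw":0},{"grip":0.01,"x":0,"y":0.014,"z":0,"yaw":0},{"grip":0.01,"x":0,"y":0.02,"z":0,"yaw":0}]' 15
python3 -m crank '[{"grip":0.01,"x":0,"y":0.004,"z":0,"yaw":0},{"grip":0.01,"x":0,"y":0.006,"z":0,"yaw":0},{"grip":0.01,"x":0,"y":0.008,"z":0,"yaw":0},{"grip":0.01,"x":0,"y":0.008,"z":0,"yaw":0},{"grip":0.01,"x":0,"y":0.008,"z":0,"yaw":0}]'
```

```text
time_s: 3.58
ee_pos: [675.3, 93.2, 122.9]
ee_rot: [-180.0, -0.1, -178.8]
force: [-0.3, -0.3, 1.4]
gripper_width: 39.5
gripper_force: 0.0
time_s: 4.0
ee_pos: [676.3, 114.0, 125.2]
ee_rot: [-180.0, 0.2, -178.7]
force: [-1.7, -3.2, 5.9]
gripper_width: 14.2
gripper_force: 15.0
time_s: 4.42
ee_pos: [676.0, 119.0, 125.2]
ee_rot: [-179.7, 0.2, -178.6]
force: [-0.3, -9.8, 6.5]
gripper_width: 13.8
gripper_force: 15.0
```

```bash
python3 -m crank '[{"grip":0.01,"x":0,"y":0.002,"z":0,"yaw":0},{"grip":0.01,"x":0,"y":0.003,"z":0,"yaw":0},{"grip":0.01,"x":0,"y":0.004,"z":0,"yaw":0},{"grip":0.01,"x":0,"y":0.004,"z":0,"yaw":0},{"grip":0.01,"x":0,"y":0.004,"z":0,"yaw":0}]'; python3 -c "
from h import *
togo(676,93,123)"
```

```text
time_s: 4.83
ee_pos: [676.0, 119.2, 125.1]
ee_rot: [-179.3, 0.1, -178.6]
force: [-0.4, -18.7, 7.2]
gripper_width: 13.9
gripper_force: 15.0
at [676.  119.2 125.1] [-1.793e+02  1.000e-01 -1.786e+02] -> tool [  0.7 -26.2   2.1] t 4.8 w 13.9
```

```bash
python3 -m crank '[{"grip":0.014,"x":0,"y":-0.006,"z":0,"yaw":0},{"grip":0.04,"x":0,"y":-0.008,"z":0,"yaw":0},{"grip":0.04,"x":0,"y":-0.008,"z":0,"yaw":0},{"grip":0.04,"x":0,"y":-0.008,"z":0,"yaw":0},{"grip":0.04,"x":0,"y":-0.008,"z":-0.01,"yaw":0}]'
python3 -m crank '[{"grip":0.04,"x":0,"y":0,"z":-0.04,"yaw":0},{"grip":0.036,"x":0.01,"y":-0.04,"z":-0.05,"yaw":0},{"grip":0.036,"x":0.02,"y":-0.07,"z":-0.05,"yaw":0},{"grip":0.036,"x":0.03,"y":-0.079,"z":-0.05,"yaw":0},{"grip":0.036,"x":0.03,"y":-0.079,"z":-0.05,"yaw":0}]'
python3 - <<'E'
from h import *
im,cm=snap("w4","wrist");togo(645.6,40.2,110)
np.save("w4.npy",cm)
top,tc=snap("top1","top")
for n,i,c in(("w",im,cm),("t",top,tc)):
  for k in("red","green"):
    for b in blobs(i,*COL[k],box=None if n=="w" else (180,130,400,260)): print(n,k,b[0],b[1],plane(c,b[0],106).round(1)[:2])
E
```

```text
time_s: 5.25
ee_pos: [673.7, 118.4, 130.8]
ee_rot: [-180.0, -0.3, -178.7]
force: [0.1, -0.5, -0.5]
gripper_width: 37.8
gripper_force: 0.0
time_s: 5.67
ee_pos: [645.6, 36.1, 184.1]
ee_rot: [-180.0, -0.0, -178.9]
force: [-0.1, -0.2, -0.5]
gripper_width: 35.9
gripper_force: 0.0
at [646.6  37.6 183.8] [ 180.     0.  -178.8] -> tool [ 1.   2.6 73.8] t 5.7 w 35.9
w red [285.9 225.1] 519 [648.2  40.1]
w red [ 85.7 230.6] 474 [ 656.5 -128.3]
t red [324.5 154. ] 36 [ 654.  -115.1]
t green [362.5 214. ] 24 [ 487.4 -211.7]
t green [382.  216.2] 25 [ 481.1 -263.4]
t green [360.9 233.3] 23 [ 436.  -205.4]
t green [380.5 235.8] 24 [ 428.9 -256.9]
```

View pics/w4.png

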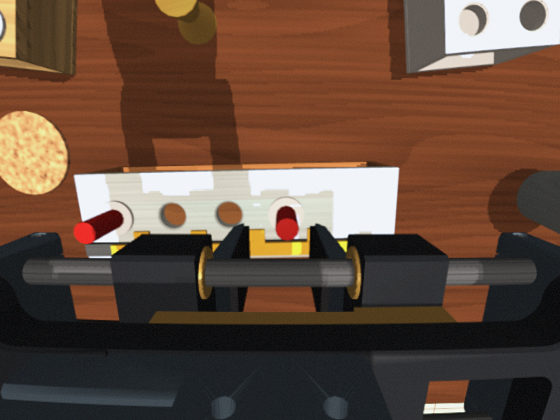

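The cap sits centred between the fingers at (286,225). I'll grip it and lift.

```bash
python3 -m crank '[{"grip":0.036,"x":0.001,"y":0.002,"z":0.03,"yaw":0},{"grip":0.036,"x":0.001,"y":0.002,"z":0.06,"yaw":0},{"grip":0.036,"x":0.001,"y":0.002,"z":0.074,"yaw":0},{"grip":0.036,"x":0.001,"y":0.002,"z":0.074,"yaw":0},{"grip":0.01,"x":0.001,"y":0.002,"z":0.074,"yaw":0}]' 15
python3 -m crank '[{"grip":0.01,"x":0,"y":0,"z":0,"yaw":0},{"grip":0.01,"x":0,"y":0,"z":0,"yaw":0},{"grip":0.01,"x":0,"y":0,"z":-0.01,"yaw":0},{"grip":0.01,"x":0,"y":0,"z":-0.03,"yaw":0},{"grip":0.01,"x":0,"y":0,"z":-0.055,"yaw":0}]'
python3 -m crank '[{"grip":0.01,"x":0,"y":0,"z":-0.03,"yaw":0},{"grip":0.01,"x":0,"y":0,"z":-0.055,"yaw":0},{"grip":0.01,"x":0,"y":0,"z":-0.075,"yaw":0},{"grip":0.01,"x":0,"y":0,"z":-0.075,"yaw":0},{"grip":0.01,"x":0,"y":0,"z":-0.075,"yaw":0}]'
python3 -c "
from h import *
togo(479,188.3,240)"
```

```text
time_s: 6.18
ee_pos: [646.4, 41.4, 108.4]
ee_rot: [180.0, -0.0, -178.6]
force: [0.2, 0.1, 0.6]
gripper_width: 31.9
gripper_force: 0.0
time_s: 6.6
ee_pos: [645.4, 40.1, 164.2]
ee_rot: [180.0, -0.1, -178.7]
force: [0.6, -0.1, -0.3]
gripper_width: 17.3
gripper_force: 15.0
time_s: 7.02
ee_pos: [646.5, 40.0, 241.1]
ee_rot: [180.0, 0.2, -178.7]
force: [-0.1, 0.6, -0.7]
gripper_width: 17.5
gripper_force: 15.0
at [646.5  40.  241.1] [ 180.     0.2 -178.7] -> tool [164.1 152.    1.1] t 7.0 w 17.5
```

```bash
python3 -m crank '[{"grip":0.01,"x":0.012,"y":0.011,"z":0,"yaw":0},{"grip":0.01,"x":0.034,"y":0.032,"z":0,"yaw":0},{"grip":0.01,"x":0.06,"y":0.056,"z":0,"yaw":0},{"grip":0.01,"x":0.086,"y":0.08,"z":0,"yaw":0},{"grip":0.01,"x":0.112,"y":0.104,"z":0,"yaw":0}]'|head -2
python3 -m crank '[{"grip":0.01,"x":0.025,"y":0.023,"z":0,"yaw":0},{"grip":0.01,"x":0.042,"y":0.039,"z":0,"yaw":0},{"grip":0.01,"x":0.052,"y":0.048,"z":0,"yaw":0},{"grip":0.01,"x":0.052,"y":0.048,"z":0,"yaw":0},{"grip":0.01,"x":0.052,"y":0.048,"z":0,"yaw":0}]'|head -2
cat >> h.py <<'E'
def track(n="top"):
    """wash rack shift (px->mm) against the first picture, from matching a patch of its top plate"""
    a=cv2.imread(f"pics/{n}0.png"); b=grab_frame(n)[:,:,::-1].copy(); cv2.imwrite(f"pics/tr_{n}.png",b)
    B=dict(top=dict(wash=(184,208,228,254),stock=(347,206,391,250)),scene=dict(wash=(302,142,355,194),stock=(155,216,212,276)))[n]
    for k,(x0,y0,x1,y1) in B.items():
        r=cv2.matchTemplate(b[y0-40:y1+40,x0-40:x1+40],a[y0:y1,x0:x1],cv2.TM_CCOEFF_NORMED)
        _,v,_,l=cv2.minMaxLoc(r); print(n,k,"shift px",l[0]-40,l[1]-40,"score",round(v,2))
E
python3 - <<'E'
from h import *
togo(479,188.3,112);track("top");track("scene")
im,cm=snap("w5","wrist");np.save("w5.npy",cm)
E
```

```text
time_s: 7.43
ee_pos: [529.5, 141.9, 237.2]
time_s: 7.85
ee_pos: [478.6, 188.2, 238.5]
at [478.6 188.2 238.5] [-180.    -0.  -178.7] -> tool [-4.000e-01  1.000e-01  1.265e+02] t 7.8 w 17.3
top wash shift px -8 -1 score 0.46
top stock shift px 0 0 score 1.0
scene wash shift px 0 0 score 0.96
scene stock shift px 0 0 score 1.0
```

View pics/w5.png

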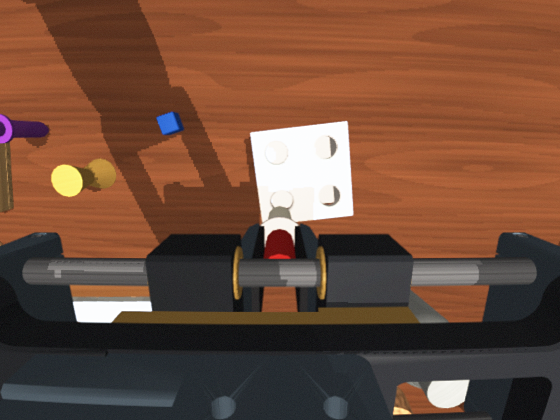

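The wash rack hasn't moved, with its holes at (276,153), (326,147), (282,201) and (330,196). The vial hangs upright above the (282,201) hole.

```bash
python3 - <<'E'
from h import *
cm=np.load("w5.npy",allow_pickle=True).item()
for uv in [(276,153),(326,147),(282,201),(330,196)]: print(plane(cm,uv,80).round(1))
for uv in [(251,132),(347,122),(353,214),(262,223)]: print("c",plane(cm,uv,80).round(1))
E
```

```text
[427.9 181.6  80. ]
[420.6 233.3  80. ]
[478.9 189.   80. ]
[472.3 240.6  80. ]
c [407.2 155.5  80. ]
c [395.  253.5  80. ]
c [491.8 267.1  80. ]
c [504.1 167.5  80. ]
```

```bash
python3 -m crank '[{"grip":0.01,"x":0,"y":0,"z":0.03,"yaw":0},{"grip":0.01,"x":0,"y":0,"z":0.055,"yaw":0},{"grip":0.01,"x":0,"y":0,"z":0.075,"yaw":0},{"grip":0.01,"x":0,"y":0,"z":0.09,"yaw":0},{"grip":0.01,"x":0,"y":0,"z":0.105,"yaw":0}]'
python3 -m crank '[{"grip":0.01,"x":0,"y":0,"z":0.012,"yaw":0},{"grip":0.01,"x":0,"y":0,"z":0.021,"yaw":0},{"grip":0.01,"x":0,"y":0,"z":0.022,"yaw":0},{"grip":0.01,"x":0,"y":0,"z":0.022,"yaw":0},{"grip":0.01,"x":0,"y":0,"z":0.022,"yaw":0}]'
```

```text
time_s: 8.42
ee_pos: [480.0, 187.9, 133.0]
ee_rot: [180.0, 0.1, -178.8]
force: [1.1, 0.5, 0.7]
gripper_width: 17.7
gripper_force: 15.0
time_s: 8.83
ee_pos: [479.2, 188.1, 112.2]
ee_rot: [-180.0, 0.0, -178.8]
force: [1.0, 0.1, -1.4]
gripper_width: 17.6
gripper_force: 15.0
```

```bash
python3 -m crank '[{"grip":0.036,"x":0,"y":0,"z":0.001,"yaw":0},{"grip":0.036,"x":0,"y":0,"z":0.001,"yaw":0},{"grip":0.036,"x":0,"y":0,"z":0.001,"yaw":0},{"grip":0.036,"x":0,"y":0,"z":-0.02,"yaw":0},{"grip":0.036,"x":0,"y":0,"z":-0.055,"yaw":0}]'|head -2
python3 -m crank '[{"grip":0.036,"x":-0.01,"y":-0.018,"z":-0.02,"yaw":0},{"grip":0.036,"x":-0.028,"y":-0.048,"z":-0.025,"yaw":0},{"grip":0.036,"x":-0.046,"y":-0.08,"z":-0.025,"yaw":0},{"grip":0.036,"x":-0.064,"y":-0.112,"z":-0.025,"yaw":0},{"grip":0.036,"x":-0.082,"y":-0.144,"z":-0.025,"yaw":0}]'|head -2
python3 -m crank '[{"grip":0.036,"x":-0.018,"y":-0.032,"z":0,"yaw":0},{"grip":0.036,"x":-0.038,"y":-0.068,"z":0,"yaw":0},{"grip":0.036,"x":-0.058,"y":-0.104,"z":0,"yaw":0},{"grip":0.036,"x":-0.074,"y":-0.134,"z":0,"yaw":0},{"grip":0.036,"x":-0.083,"y":-0.152,"z":0,"yaw":0}]'|head -2
python3 -m crank '[{"grip":0.036,"x":0,"y":-0.0,"z":0,"yaw":0},{"grip":0.036,"x":0,"y":0,"z":0,"yaw":0},{"grip":0.036,"x":0,"y":0,"z":0,"yaw":0},{"grip":0.036,"x":0,"y":0,"z":0,"yaw":0},{"grip":0.036,"x":0,"y":0,"z":0,"yaw":0}]'|head -2
python3 - <<'E'
from h import *
togo(650.5,-114.8,110);track("top");track("scene")
im,cm=snap("w6","wrist");np.save("w6.npy",cm)
for b in blobs(im,*COL["red"]): print(b[0],b[1],plane(cm,b[0],106).round(1)[:2],plane(cm,b[0],128).round(1)[:2])
E
```

```text
time_s: 9.25
ee_pos: [476.0, 187.3, 164.6]
time_s: 9.67
ee_pos: [564.2, 44.7, 192.7]
time_s: 10.08
ee_pos: [651.4, -107.6, 191.8]
time_s: 10.5
ee_pos: [649.7, -102.7, 192.3]
at [ 649.7 -102.7  192.3] [ 180.    -0.  -178.6] -> tool [ -0.5 -12.1  82.3] t 10.5 w 36.1
top wash shift px 0 0 score 0.96
top stock shift px 0 0 score 0.68
scene wash shift px 0 0 score 0.73
scene stock shift px 0 0 score 0.95
[264.5 224.1] 485 [ 654.4 -116.8] [ 647.9 -115.9]
[ 81.2 316.8] 108 [ 750.4 -290.2] [ 735.2 -273.5]
```

View pics/w6.png

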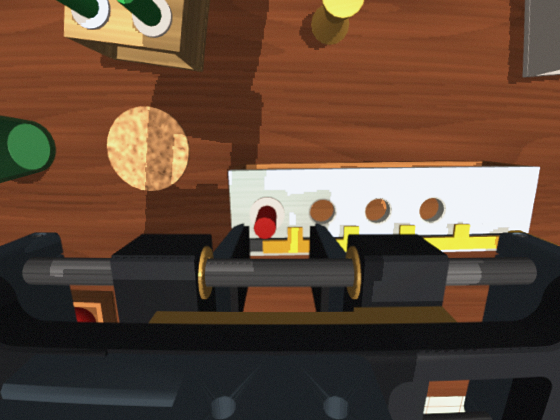

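The slide is open, with its tabs between the holes. The remaining spent vial is at (265,222), about 12 mm off.

```bash
python3 -m crank '[{"grip":0.036,"x":0,"y":-0.0123,"z":0,"yaw":0},{"grip":0.036,"x":0,"y":-0.0123,"z":0.03,"yaw":0},{"grip":0.036,"x":0,"y":-0.0123,"z":0.06,"yaw":0},{"grip":0.036,"x":0,"y":-0.0123,"z":0.082,"yaw":0},{"grip":0.036,"x":0,"y":-0.0123,"z":0.082,"yaw":0}]'
python3 -m crank '[{"grip":0.01,"x":0,"y":0,"z":0,"yaw":0},{"grip":0.01,"x":0,"y":0,"z":0,"yaw":0},{"grip":0.01,"x":0,"y":0,"z":0,"yaw":0},{"grip":0.01,"x":0,"y":0,"z":-0.01,"yaw":0},{"grip":0.01,"x":0,"y":0,"z":-0.035,"yaw":0}]'
python3 -m crank '[{"grip":0.01,"x":0,"y":0,"z":-0.03,"yaw":0},{"grip":0.01,"x":0,"y":0,"z":-0.065,"yaw":0},{"grip":0.01,"x":0,"y":0,"z":-0.09,"yaw":0},{"grip":0.01,"x":0,"y":0,"z":-0.095,"yaw":0},{"grip":0.01,"x":0,"y":0,"z":-0.095,"yaw":0}]'
python3 -c "
from h import *
togo(427.9,181.5,240)"
```

```text
time_s: 11.07
ee_pos: [648.3, -116.6, 105.5]
ee_rot: [179.9, -0.4, -178.7]
force: [-0.4, 0.3, 0.1]
gripper_width: 35.9
gripper_force: 0.0
time_s: 11.48
ee_pos: [649.3, -115.6, 143.5]
ee_rot: [179.9, -0.2, -178.7]
force: [1.4, -0.2, -1.1]
gripper_width: 17.5
gripper_force: 15.0
time_s: 11.9
ee_pos: [651.5, -116.5, 244.0]
ee_rot: [-179.9, 0.4, -178.7]
force: [0.0, 1.1, -0.4]
gripper_width: 17.3
gripper_force: 15.0
at [ 651.5 -116.5  244. ] [-179.9    0.4 -178.7] -> tool [216.9 302.9   4. ] t 11.9 w 17.3
```

```bash
python3 -m crank '[{"grip":0.01,"x":0.006,"y":0.009,"z":0,"yaw":0},{"grip":0.01,"x":0.019,"y":0.027,"z":0,"yaw":0},{"grip":0.01,"x":0.035,"y":0.05,"z":0,"yaw":0},{"grip":0.01,"x":0.052,"y":0.074,"z":0,"yaw":0},{"grip":0.01,"x":0.07,"y":0.1,"z":0,"yaw":0}]'|head -2
python3 -m crank '[{"grip":0.01,"x":0.018,"y":0.026,"z":0,"yaw":0},{"grip":0.01,"x":0.036,"y":0.052,"z":0,"yaw":0},{"grip":0.01,"x":0.054,"y":0.076,"z":0,"yaw":0},{"grip":0.01,"x":0.072,"y":0.1,"z":0,"yaw":0},{"grip":0.01,"x":0.088,"y":0.122,"z":0,"yaw":0}]'|head -2
python3 -m crank '[{"grip":0.01,"x":0.016,"y":0.023,"z":0,"yaw":0},{"grip":0.01,"x":0.032,"y":0.045,"z":0,"yaw":0},{"grip":0.01,"x":0.046,"y":0.064,"z":0,"yaw":0},{"grip":0.01,"x":0.054,"y":0.076,"z":0,"yaw":0},{"grip":0.01,"x":0.0572,"y":0.0797,"z":0,"yaw":0}]'|head -2
python3 -m crank '[{"grip":0.01,"x":0,"y":0,"z":0,"yaw":0},{"grip":0.01,"x":0,"y":0,"z":0,"yaw":0},{"grip":0.01,"x":0,"y":0,"z":0,"yaw":0},{"grip":0.01,"x":0,"y":0,"z":0,"yaw":0},{"grip":0.01,"x":0,"y":0,"z":0,"yaw":0}]'|head -2
python3 - <<'E'
from h import *
togo(427.9,181.5,111);track("top");track("scene")
E
```

```text
time_s: 12.32
ee_pos: [575.7, -16.7, 237.5]
time_s: 12.73
ee_pos: [484.2, 103.5, 237.9]
time_s: 13.15
ee_pos: [425.5, 181.8, 238.2]
time_s: 13.57
ee_pos: [429.0, 180.0, 239.7]
at [429.  180.  239.7] [-180.    -0.  -178.8] -> tool [  1.    1.5 128.7] t 13.6 w 17.4
top wash shift px -24 -35 score 0.57
top stock shift px 0 0 score 1.0
scene wash shift px 0 0 score 0.86
scene stock shift px 0 0 score 1.0
```

```bash
python3 -m crank '[{"grip":0.01,"x":0.001,"y":0.001,"z":0.03,"yaw":0},{"grip":0.01,"x":0.001,"y":0.001,"z":0.055,"yaw":0},{"grip":0.01,"x":0.001,"y":0.001,"z":0.075,"yaw":0},{"grip":0.01,"x":0.001,"y":0.001,"z":0.09,"yaw":0},{"grip":0.01,"x":0.001,"y":0.001,"z":0.105,"yaw":0}]'
python3 -m crank '[{"grip":0.01,"x":0,"y":0,"z":0.012,"yaw":0},{"grip":0.01,"x":0,"y":0,"z":0.021,"yaw":0},{"grip":0.01,"x":0,"y":0,"z":0.0225,"yaw":0},{"grip":0.01,"x":0,"y":0,"z":0.0225,"yaw":0},{"grip":0.01,"x":0,"y":0,"z":0.0225,"yaw":0}]'
```

```text
time_s: 14.08
ee_pos: [427.5, 181.2, 133.9]
ee_rot: [-180.0, -0.0, -178.8]
force: [-0.0, -0.6, -0.6]
gripper_width: 17.7
gripper_force: 15.0
time_s: 14.5
ee_pos: [428.0, 181.6, 112.8]
ee_rot: [180.0, 0.0, -178.7]
force: [-0.7, 0.2, -0.7]
gripper_width: 17.7
gripper_force: 15.0
```

```bash
python3 -m crank '[{"grip":0.036,"x":0,"y":0,"z":0.001,"yaw":0},{"grip":0.036,"x":0,"y":0,"z":0.001,"yaw":0},{"grip":0.036,"x":0,"y":0,"z":0.001,"yaw":0},{"grip":0.036,"x":0,"y":0,"z":-0.02,"yaw":0},{"grip":0.036,"x":0,"y":0,"z":-0.055,"yaw":0}]'|head -2
python3 -m crank '[{"grip":0.036,"x":0,"y":-0.012,"z":-0.02,"yaw":0},{"grip":0.036,"x":-0.004,"y":-0.036,"z":-0.03,"yaw":0},{"grip":0.036,"x":-0.008,"y":-0.068,"z":-0.03,"yaw":0},{"grip":0.036,"x":-0.012,"y":-0.1,"z":-0.03,"yaw":0},{"grip":0.036,"x":-0.016,"y":-0.132,"z":-0.03,"yaw":0}]'|head -2
python3 -m crank '[{"grip":0.036,"x":-0.004,"y":-0.032,"z":0,"yaw":0},{"grip":0.036,"x":-0.008,"y":-0.064,"z":0,"yaw":0},{"grip":0.036,"x":-0.012,"y":-0.096,"z":0,"yaw":0},{"grip":0.036,"x":-0.016,"y":-0.128,"z":0,"yaw":0},{"grip":0.036,"x":-0.02,"y":-0.158,"z":0,"yaw":0}]'|head -2
python3 -m crank '[{"grip":0.036,"x":-0.004,"y":-0.03,"z":0,"yaw":0},{"grip":0.036,"x":-0.008,"y":-0.06,"z":0,"yaw":0},{"grip":0.036,"x":-0.012,"y":-0.086,"z":0,"yaw":0},{"grip":0.036,"x":-0.013,"y":-0.104,"z":0,"yaw":0},{"grip":0.036,"x":-0.013,"y":-0.104,"z":0,"yaw":0}]'|head -2
python3 -m crank '[{"grip":0.036,"x":0,"y":0,"z":0,"yaw":0},{"grip":0.036,"x":0,"y":0,"z":0,"yaw":0},{"grip":0.036,"x":0,"y":0,"z":0,"yaw":0},{"grip":0.036,"x":0,"y":0,"z":0,"yaw":0},{"grip":0.036,"x":0,"y":0,"z":0,"yaw":0}]'|head -2
python3 - <<'E'
from h import *
togo(486,-211,110);track("top");track("scene")
im,cm=snap("w7","wrist");np.save("w7.npy",cm)
E
```

```text
time_s: 14.92
ee_pos: [425.2, 180.7, 165.4]
time_s: 15.33
ee_pos: [446.6, 48.8, 198.1]
time_s: 15.75
ee_pos: [470.0, -109.4, 197.8]
time_s: 16.17
ee_pos: [485.8, -214.5, 197.4]
time_s: 16.58
ee_pos: [485.3, -210.3, 197.6]
at [ 485.3 -210.3  197.6] [ 180.     0.  -178.7] -> tool [-0.7 -0.7 87.6] t 16.6 w 36.4
top wash shift px 0 0 score 0.93
top stock shift px 1 2 score 0.39
scene wash shift px 0 0 score 0.8
scene stock shift px 0 0 score 0.88
```

View pics/w7.png

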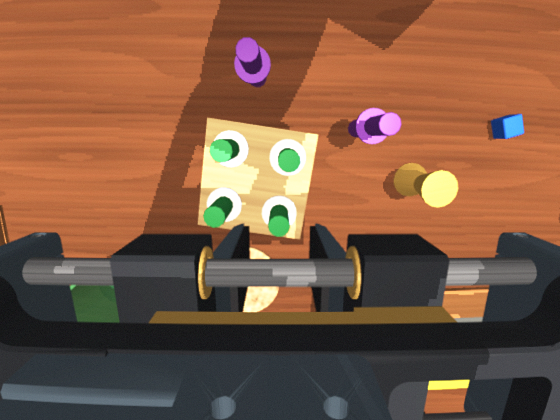

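The stock vials have collars at about (279,214), (288,156), (223,205) and (229,148). The first one is centred between the fingers.

```bash
python3 - <<'E'
from h import *
cm=np.load("w7.npy",allow_pickle=True).item()
for uv in [(279,213),(288,156),(223,205),(229,148)]: print(plane(cm,uv,84).round(1))
for uv in [(279,230),(289,161),(215,217),(219,152)]: print("captop",plane(cm,uv,128).round(1))
E
python3 -m crank '[{"grip":0.036,"x":0,"y":-0.001,"z":0.015,"yaw":0},{"grip":0.036,"x":0,"y":-0.001,"z":0.04,"yaw":0},{"grip":0.036,"x":0,"y":-0.001,"z":0.07,"yaw":0},{"grip":0.036,"x":0,"y":-0.001,"z":0.0875,"yaw":0},{"grip":0.036,"x":0,"y":-0.001,"z":0.0875,"yaw":0}]'
python3 -m crank '[{"grip":0.01,"x":0,"y":0,"z":0,"yaw":0},{"grip":0.01,"x":0,"y":0,"z":0,"yaw":0},{"grip":0.01,"x":0,"y":0,"z":0,"yaw":0},{"grip":0.01,"x":0,"y":0,"z":-0.01,"yaw":0},{"grip":0.01,"x":0,"y":0,"z":-0.035,"yaw":0}]'
python3 -m crank '[{"grip":0.01,"x":0,"y":0,"z":-0.03,"yaw":0},{"grip":0.01,"x":0,"y":0,"z":-0.065,"yaw":0},{"grip":0.01,"x":0,"y":0,"z":-0.09,"yaw":0},{"grip":0.01,"x":0,"y":0,"z":-0.095,"yaw":0},{"grip":0.01,"x":0,"y":0,"z":-0.095,"yaw":0}]'
python3 -c "
from h import *
togo(645.5,40.4,240)"
```

```text
[ 486.7 -212.3   84. ]
[ 434.  -205.5   84. ]
[ 480.2 -264.6   84. ]
[ 428.1 -258.2   84. ]
captop [ 489.5 -212.2  128. ]
captop [ 435.1 -206.   128. ]
captop [ 480.  -262.9  128. ]
captop [ 429.6 -258.5  128. ]
time_s: 17.15
ee_pos: [482.7, -210.9, 106.3]
ee_rot: [179.8, -0.4, -178.7]
force: [-0.8, -0.1, 0.2]
gripper_width: 36.2
gripper_force: 0.0
time_s: 17.57
ee_pos: [484.3, -211.6, 144.1]
ee_rot: [179.9, -0.2, -178.7]
force: [0.6, -0.8, -0.8]
gripper_width: 17.4
gripper_force: 15.0
time_s: 17.98
ee_pos: [486.5, -212.8, 243.5]
ee_rot: [-179.8, 0.4, -178.7]
force: [-0.9, -0.1, -0.4]
gripper_width: 17.4
gripper_force: 15.0
at [ 486.5 -212.8  243.5] [-179.8    0.4 -178.7] -> tool [-164.6  249.6    3.5] t 18.0 w 17.4
```

```bash
python3 -m crank '[{"grip":0.01,"x":-0.006,"y":0.009,"z":0,"yaw":0},{"grip":0.01,"x":-0.019,"y":0.028,"z":0,"yaw":0},{"grip":0.01,"x":-0.035,"y":0.052,"z":0,"yaw":0},{"grip":0.01,"x":-0.051,"y":0.076,"z":0,"yaw":0},{"grip":0.01,"x":-0.067,"y":0.1,"z":0,"yaw":0}]'|head -2
python3 -m crank '[{"grip":0.01,"x":-0.016,"y":0.024,"z":0,"yaw":0},{"grip":0.01,"x":-0.032,"y":0.048,"z":0,"yaw":0},{"grip":0.01,"x":-0.048,"y":0.072,"z":0,"yaw":0},{"grip":0.01,"x":-0.064,"y":0.096,"z":0,"yaw":0},{"grip":0.01,"x":-0.078,"y":0.117,"z":0,"yaw":0}]'|head -2
python3 -m crank '[{"grip":0.01,"x":-0.012,"y":0.018,"z":0,"yaw":0},{"grip":0.01,"x":-0.018,"y":0.027,"z":0,"yaw":0},{"grip":0.01,"x":-0.0202,"y":0.0308,"z":0,"yaw":0},{"grip":0.01,"x":-0.0202,"y":0.0308,"z":0,"yaw":0},{"grip":0.01,"x":-0.0202,"y":0.0308,"z":0,"yaw":0}]'|head -2
python3 -m crank '[{"grip":0.01,"x":0,"y":0,"z":0.01,"yaw":0},{"grip":0.01,"x":0,"y":0,"z":0.02,"yaw":0},{"grip":0.01,"x":0,"y":0,"z":0.03,"yaw":0},{"grip":0.01,"x":0,"y":0,"z":0.03,"yaw":0},{"grip":0.01,"x":0,"y":0,"z":0.03,"yaw":0}]'|head -2
python3 - <<'E'
from h import *
togo(644.8,40.4,110);track("scene")
im,cm=snap("w8","wrist");np.save("w8.npy",cm)
E
```

```text
time_s: 18.4
ee_pos: [549.8, -108.8, 238.0]
time_s: 18.82
ee_pos: [625.4, 10.6, 237.6]
time_s: 19.23
ee_pos: [644.2, 38.6, 239.3]
time_s: 19.65
ee_pos: [644.2, 38.7, 208.7]
at [644.2  38.7 208.7] [-1.800e+02 -1.000e-01 -1.788e+02] -> tool [-0.6  1.7 98.7] t 19.6 w 17.5
scene wash shift px 20 -18 score 0.24
scene stock shift px 0 0 score 0.91
```

View pics/w8.png

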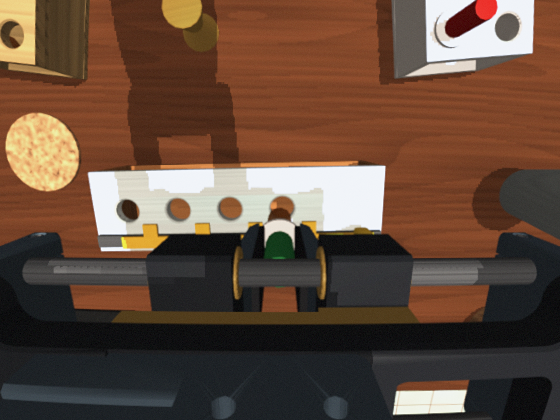

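The stand holes are at (129,210), (179,209), (230,208) and (282,207), and the vial hangs just over the last one.

```bash
python3 - <<'E'
from h import *
cm=np.load("w8.npy",allow_pickle=True).item()
for uv in [(129,210),(179,209),(230,208),(282,207)]: print(plane(cm,uv,80).round(1))
P=lambda X:cv2.projectPoints(np.array(X,float).reshape(-1,1,3),cv2.Rodrigues(cm["R"])[0],cm["t"],cm["intrinsics"],np.array(cm["distortion"]))[0].reshape(-1,2).round(0)
print("foot, if centred", P([[644.2,38.7,112.5]]))
E
python3 -m crank '[{"grip":0.01,"x":-0.0006,"y":0.0015,"z":0.0,"yaw":0},{"grip":0.01,"x":-0.0006,"y":0.0015,"z":0.01,"yaw":0},{"grip":0.01,"x":-0.0006,"y":0.0015,"z":0.022,"yaw":0},{"grip":0.01,"x":-0.0006,"y":0.0015,"z":0.034,"yaw":0},{"grip":0.01,"x":-0.0006,"y":0.0015,"z":0.046,"yaw":0}]'
```

```text
[ 650.2 -113.    80. ]
[648.1 -62.2  80. ]
[646.  -11.3  80. ]
[643.9  40.   80. ]
foot, if centred [[281. 216.]]
time_s: 20.17
ee_pos: [645.5, 40.8, 163.1]
ee_rot: [180.0, 0.0, -178.7]
force: [0.5, 0.3, -1.3]
gripper_width: 17.3
gripper_force: 15.0
```

```bash
python3 -m crank '[{"grip":0.01,"x":0,"y":0,"z":0.016,"yaw":0},{"grip":0.01,"x":0,"y":0,"z":0.032,"yaw":0},{"grip":0.01,"x":0,"y":0,"z":0.045,"yaw":0},{"grip":0.01,"x":0,"y":0,"z":0.0515,"yaw":0},{"grip":0.01,"x":0,"y":0,"z":0.0515,"yaw":0}]'
python3 -m crank '[{"grip":0.036,"x":0,"y":0,"z":0.0,"yaw":0},{"grip":0.036,"x":0,"y":0,"z":0.0,"yaw":0},{"grip":0.036,"x":0,"y":0,"z":0.0,"yaw":0},{"grip":0.036,"x":0,"y":0,"z":-0.02,"yaw":0},{"grip":0.036,"x":0,"y":0,"z":-0.05,"yaw":0}]'
python3 -m crank '[{"grip":0.036,"x":0.006,"y":-0.008,"z":-0.03,"yaw":0},{"grip":0.036,"x":0.019,"y":-0.022,"z":-0.036,"yaw":0},{"grip":0.036,"x":0.039,"y":-0.042,"z":-0.036,"yaw":0},{"grip":0.036,"x":0.059,"y":-0.064,"z":-0.036,"yaw":0},{"grip":0.036,"x":0.079,"y":-0.086,"z":-0.036,"yaw":0}]'|head -2
python3 -c "
from h import *
togo(435,-205.5,198)"
```

```text
time_s: 20.58
ee_pos: [645.2, 40.8, 111.6]
ee_rot: [180.0, -0.1, -178.7]
force: [-0.1, 0.7, 0.1]
gripper_width: 17.6
gripper_force: 15.0
time_s: 21.0
ee_pos: [643.6, 40.6, 160.0]
ee_rot: [-180.0, -0.4, -178.7]
force: [0.9, -0.3, -0.1]
gripper_width: 36.2
gripper_force: 0.0
time_s: 21.42
ee_pos: [567.3, -47.9, 198.7]
at [567.3 -47.9 198.7] [-180.     0.  -178.7] -> tool [ 135.9 -154.5    0.7] t 21.4 w 36.3
```

```bash
python3 -m crank '[{"grip":0.036,"x":0.018,"y":-0.021,"z":0,"yaw":0},{"grip":0.036,"x":0.036,"y":-0.042,"z":0,"yaw":0},{"grip":0.036,"x":0.054,"y":-0.062,"z":0,"yaw":0},{"grip":0.036,"x":0.072,"y":-0.082,"z":0,"yaw":0},{"grip":0.036,"x":0.09,"y":-0.102,"z":0,"yaw":0}]'|head -2
python3 -m crank '[{"grip":0.036,"x":0.018,"y":-0.02,"z":0,"yaw":0},{"grip":0.036,"x":0.034,"y":-0.038,"z":0,"yaw":0},{"grip":0.036,"x":0.0466,"y":-0.0532,"z":0,"yaw":0},{"grip":0.036,"x":0.0466,"y":-0.0532,"z":0,"yaw":0},{"grip":0.036,"x":0.0466,"y":-0.0532,"z":0,"yaw":0}]'|head -2
python3 - <<'E'
from h import *
togo(435,-205.5,110);track("scene")
im,cm=snap("w9","wrist");np.save("w9.npy",cm)
# collars: vote with the two far ones via green caps (mid-cap height unknown -> print both)
for b in blobs(im,*COL["green"],amin=80): print(b[0],b[1],b[2],plane(cm,b[0],106).round(1)[:2])
E
```

```text
time_s: 21.83
ee_pos: [479.3, -152.0, 198.5]
time_s: 22.25
ee_pos: [434.8, -205.7, 198.6]
at [ 434.8 -205.7  198.6] [ 180.     0.  -178.9] -> tool [-0.3  0.2 88.6] t 22.2 w 36.3
scene wash shift px 0 0 score 0.8
scene stock shift px 0 0 score 0.85
[218.9 210. ] 545 [205 196  28  29] [ 429.9 -258.9]
[280.  218.8] 486 [270 204  21  30] [ 436.6 -206. ]
[107.3 314.1] 339 [ 89 301  30  21] [ 535.6 -370.7]
```

```bash
python3 -m crank '[{"grip":0.036,"x":-0.0005,"y":0,"z":0.015,"yaw":0},{"grip":0.036,"x":-0.0005,"y":0,"z":0.04,"yaw":0},{"grip":0.036,"x":-0.0005,"y":0,"z":0.07,"yaw":0},{"grip":0.036,"x":-0.0005,"y":0,"z":0.0885,"yaw":0},{"grip":0.036,"x":-0.0005,"y":0,"z":0.0885,"yaw":0}]'
python3 -m crank '[{"grip":0.01,"x":0,"y":0,"z":0,"yaw":0},{"grip":0.01,"x":0,"y":0,"z":0,"yaw":0},{"grip":0.01,"x":0,"y":0,"z":0,"yaw":0},{"grip":0.01,"x":0,"y":0,"z":-0.01,"yaw":0},{"grip":0.01,"x":0,"y":0,"z":-0.035,"yaw":0}]'
python3 -m crank '[{"grip":0.01,"x":0,"y":0,"z":-0.03,"yaw":0},{"grip":0.01,"x":0,"y":0,"z":-0.065,"yaw":0},{"grip":0.01,"x":0,"y":0,"z":-0.09,"yaw":0},{"grip":0.01,"x":0,"y":0,"z":-0.095,"yaw":0},{"grip":0.01,"x":0,"y":0,"z":-0.095,"yaw":0}]'
python3 -c "
from h import *
togo(645.8,-11.0,240)"
```

```text
time_s: 22.77
ee_pos: [433.9, -203.1, 106.4]
ee_rot: [179.8, -0.4, -178.6]
force: [0.8, -0.6, 0.5]
gripper_width: 35.9
gripper_force: 0.0
time_s: 23.18
ee_pos: [435.1, -204.6, 144.2]
ee_rot: [179.9, -0.1, -178.7]
force: [1.0, 0.2, -0.5]
gripper_width: 17.5
gripper_force: 15.0
time_s: 23.6
ee_pos: [437.1, -205.7, 242.9]
ee_rot: [-179.8, 0.3, -178.7]
force: [-0.3, -0.0, -0.7]
gripper_width: 17.8
gripper_force: 15.0
at [ 437.1 -205.7  242.9] [-179.8    0.3 -178.7] -> tool [-213.   190.     2.9] t 23.6 w 17.8
```

```bash
python3 -m crank '[{"grip":0.01,"x":-0.008,"y":0.007,"z":0,"yaw":0},{"grip":0.01,"x":-0.024,"y":0.021,"z":0,"yaw":0},{"grip":0.01,"x":-0.044,"y":0.039,"z":0,"yaw":0},{"grip":0.01,"x":-0.065,"y":0.057,"z":0,"yaw":0},{"grip":0.01,"x":-0.086,"y":0.076,"z":0,"yaw":0}]'|head -2
python3 -m crank '[{"grip":0.01,"x":-0.021,"y":0.0185,"z":0,"yaw":0},{"grip":0.01,"x":-0.042,"y":0.037,"z":0,"yaw":0},{"grip":0.01,"x":-0.063,"y":0.0555,"z":0,"yaw":0},{"grip":0.01,"x":-0.083,"y":0.073,"z":0,"yaw":0},{"grip":0.01,"x":-0.102,"y":0.09,"z":0,"yaw":0}]'|head -2
python3 -m crank '[{"grip":0.01,"x":-0.014,"y":0.012,"z":0,"yaw":0},{"grip":0.01,"x":-0.024,"y":0.021,"z":0,"yaw":0},{"grip":0.01,"x":-0.0269,"y":0.0236,"z":0,"yaw":0},{"grip":0.01,"x":-0.0269,"y":0.0236,"z":0,"yaw":0},{"grip":0.01,"x":-0.0269,"y":0.0236,"z":0,"yaw":0}]'|head -2
python3 -m crank '[{"grip":0.01,"x":0,"y":0,"z":0.01,"yaw":0},{"grip":0.01,"x":0,"y":0,"z":0.02,"yaw":0},{"grip":0.01,"x":0,"y":0,"z":0.03,"yaw":0},{"grip":0.01,"x":0,"y":0,"z":0.03,"yaw":0},{"grip":0.01,"x":0,"y":0,"z":0.03,"yaw":0}]'|head -2
python3 -c "
from h import *
togo(645.8,-11.0,110);track('scene')"
```

```text
time_s: 24.02
ee_pos: [520.3, -125.8, 237.8]
time_s: 24.43
ee_pos: [620.5, -33.0, 237.3]
time_s: 24.85
ee_pos: [645.7, -11.2, 239.1]
time_s: 25.27
ee_pos: [645.7, -11.3, 208.8]
at [645.7 -11.3 208.8] [ 1.800e+02 -1.000e-01 -1.788e+02] -> tool [-0.1  0.3 98.8] t 25.3 w 17.3
scene wash shift px 14 -2 score 0.28
scene stock shift px 0 0 score 0.82
```

```bash
python3 -m crank '[{"grip":0.01,"x":0,"y":0,"z":0.01,"yaw":0},{"grip":0.01,"x":0,"y":0,"z":0.02,"yaw":0},{"grip":0.01,"x":0,"y":0,"z":0.03,"yaw":0},{"grip":0.01,"x":0,"y":0,"z":0.04,"yaw":0},{"grip":0.01,"x":0,"y":0,"z":0.05,"yaw":0}]'|sed -n 2,4p
python3 -m crank '[{"grip":0.01,"x":0,"y":0,"z":0.014,"yaw":0},{"grip":0.01,"x":0,"y":0,"z":0.028,"yaw":0},{"grip":0.01,"x":0,"y":0,"z":0.04,"yaw":0},{"grip":0.01,"x":0,"y":0,"z":0.0475,"yaw":0},{"grip":0.01,"x":0,"y":0,"z":0.0475,"yaw":0}]'|sed -n 2,4p
```

```text
ee_pos: [646.7, -10.9, 158.8]
ee_rot: [180.0, 0.0, -178.7]
force: [0.6, 0.5, 0.6]
ee_pos: [646.8, -10.8, 111.2]
ee_rot: [180.0, 0.0, -178.7]
force: [1.8, -0.0, -1.6]
```

```bash
python3 -m crank '[{"grip":0.036,"x":0,"y":0,"z":0.0,"yaw":0},{"grip":0.036,"x":0,"y":0,"z":0.0,"yaw":0},{"grip":0.036,"x":0,"y":0,"z":0.0,"yaw":0},{"grip":0.036,"x":0,"y":0,"z":-0.02,"yaw":0},{"grip":0.036,"x":0,"y":0,"z":-0.05,"yaw":0}]'|head -2
python3 -m crank '[{"grip":0.036,"x":0.006,"y":-0.008,"z":-0.03,"yaw":0},{"grip":0.036,"x":0.018,"y":-0.025,"z":-0.037,"yaw":0},{"grip":0.036,"x":0.035,"y":-0.05,"z":-0.037,"yaw":0},{"grip":0.036,"x":0.052,"y":-0.075,"z":-0.037,"yaw":0},{"grip":0.036,"x":0.069,"y":-0.1,"z":-0.037,"yaw":0}]'|head -2
python3 -m crank '[{"grip":0.036,"x":0.017,"y":-0.025,"z":0,"yaw":0},{"grip":0.036,"x":0.034,"y":-0.05,"z":0,"yaw":0},{"grip":0.036,"x":0.051,"y":-0.075,"z":0,"yaw":0},{"grip":0.036,"x":0.068,"y":-0.1,"z":0,"yaw":0},{"grip":0.036,"x":0.084,"y":-0.121,"z":0,"yaw":0}]'|head -2
python3 -m crank '[{"grip":0.036,"x":0.012,"y":-0.018,"z":0,"yaw":0},{"grip":0.036,"x":0.0187,"y":-0.0278,"z":0,"yaw":0},{"grip":0.036,"x":0.0187,"y":-0.0278,"z":0,"yaw":0},{"grip":0.036,"x":0.0187,"y":-0.0278,"z":0,"yaw":0},{"grip":0.036,"x":0.0187,"y":-0.0278,"z":0,"yaw":0}]'|head -2
python3 - <<'E'
from h import *
togo(480.2,-263.7,110);track("scene")
im,cm=snap("w10","wrist")
for b in blobs(im,*COL["green"],amin=80): print(b[0],b[1],b[2],plane(cm,b[0],106).round(1)[:2])
E
```

```text
time_s: 26.57
ee_pos: [644.1, -10.9, 159.8]
time_s: 26.98
ee_pos: [578.8, -113.1, 200.0]
time_s: 27.4
ee_pos: [497.1, -236.7, 199.7]
time_s: 27.82
ee_pos: [480.9, -262.7, 199.5]
at [ 480.9 -262.7  199.5] [ 180.     0.  -178.7] -> tool [ 0.8 -1.  89.5] t 27.8 w 35.8
scene wash shift px 0 0 score 0.8
scene stock shift px 0 0 score 0.69
[288.8 156.8] 375 [279 146  21  23] [ 429.2 -257.2]
[278.8 217.9] 489 [269 203  21  30] [ 481.8 -264.3]
```

```bash
python3 -m crank '[{"grip":0.036,"x":0.0,"y":-0.001,"z":0.015,"yaw":0},{"grip":0.036,"x":0.0,"y":-0.001,"z":0.04,"yaw":0},{"grip":0.036,"x":0.0,"y":-0.001,"z":0.07,"yaw":0},{"grip":0.036,"x":0.0,"y":-0.001,"z":0.0895,"yaw":0},{"grip":0.036,"x":0.0,"y":-0.001,"z":0.0895,"yaw":0}]'|sed -n 2,4p
python3 -m crank '[{"grip":0.01,"x":0,"y":0,"z":0,"yaw":0},{"grip":0.01,"x":0,"y":0,"z":0,"yaw":0},{"grip":0.01,"x":0,"y":0,"z":0,"yaw":0},{"grip":0.01,"x":0,"y":0,"z":-0.01,"yaw":0},{"grip":0.01,"x":0,"y":0,"z":-0.035,"yaw":0}]'|tail -3
python3 -m crank '[{"grip":0.01,"x":0,"y":0,"z":-0.03,"yaw":0},{"grip":0.01,"x":0,"y":0,"z":-0.065,"yaw":0},{"grip":0.01,"x":0,"y":0,"z":-0.09,"yaw":0},{"grip":0.01,"x":0,"y":0,"z":-0.095,"yaw":0},{"grip":0.01,"x":0,"y":0,"z":-0.095,"yaw":0}]'|tail -3
python3 -c "
from h import *
togo(647.6,-62.8,240)"
```

```text
ee_pos: [478.3, -262.0, 105.8]
ee_rot: [179.7, -0.4, -178.6]
force: [0.5, 0.7, -0.4]
force: [0.6, -0.1, -0.9]
gripper_width: 17.5
gripper_force: 15.0
force: [-0.1, 0.2, -1.4]
gripper_width: 17.8
gripper_force: 15.0
at [ 481.4 -265.1  243.4] [-179.8    0.3 -178.7] -> tool [-170.6  198.6    3.4] t 29.2 w 17.8
```

```bash
python3 -m crank '[{"grip":0.01,"x":-0.006,"y":0.007,"z":0,"yaw":0},{"grip":0.01,"x":-0.018,"y":0.021,"z":0,"yaw":0},{"grip":0.01,"x":-0.033,"y":0.038,"z":0,"yaw":0},{"grip":0.01,"x":-0.049,"y":0.056,"z":0,"yaw":0},{"grip":0.01,"x":-0.065,"y":0.075,"z":0,"yaw":0}]'|head -2
python3 -m crank '[{"grip":0.01,"x":-0.017,"y":0.0195,"z":0,"yaw":0},{"grip":0.01,"x":-0.034,"y":0.039,"z":0,"yaw":0},{"grip":0.01,"x":-0.051,"y":0.0585,"z":0,"yaw":0},{"grip":0.01,"x":-0.067,"y":0.077,"z":0,"yaw":0},{"grip":0.01,"x":-0.082,"y":0.095,"z":0,"yaw":0}]'|head -2
python3 -m crank '[{"grip":0.01,"x":-0.013,"y":0.015,"z":0,"yaw":0},{"grip":0.01,"x":-0.021,"y":0.024,"z":0,"yaw":0},{"grip":0.01,"x":-0.0242,"y":0.0271,"z":0,"yaw":0},{"grip":0.01,"x":-0.0242,"y":0.0271,"z":0,"yaw":0},{"grip":0.01,"x":-0.0242,"y":0.0271,"z":0,"yaw":0}]'|head -2
python3 -m crank '[{"grip":0.01,"x":0,"y":0,"z":0.01,"yaw":0},{"grip":0.01,"x":0,"y":0,"z":0.02,"yaw":0},{"grip":0.01,"x":0,"y":0,"z":0.03,"yaw":0},{"grip":0.01,"x":0,"y":0,"z":0.03,"yaw":0},{"grip":0.01,"x":0,"y":0,"z":0.03,"yaw":0}]'|head -2
python3 -c "
from h import *
togo(647.6,-62.8,110);track('scene')"
```

```text
time_s: 29.58
ee_pos: [543.5, -186.5, 237.7]
time_s: 30.0
ee_pos: [623.6, -89.2, 237.4]
time_s: 30.42
ee_pos: [646.5, -64.0, 239.2]
time_s: 30.83
ee_pos: [646.3, -63.9, 208.7]
at [646.3 -63.9 208.7] [ 1.800e+02 -1.000e-01 -1.788e+02] -> tool [-1.3  1.1 98.7] t 30.8 w 17.2
scene wash shift px -2 -5 score 0.57
scene stock shift px 0 0 score 0.69
```

```bash
python3 -m crank '[{"grip":0.01,"x":-0.001,"y":0.0008,"z":0.01,"yaw":0},{"grip":0.01,"x":-0.001,"y":0.0008,"z":0.02,"yaw":0},{"grip":0.01,"x":-0.001,"y":0.0008,"z":0.03,"yaw":0},{"grip":0.01,"x":-0.001,"y":0.0008,"z":0.04,"yaw":0},{"grip":0.01,"x":-0.001,"y":0.0008,"z":0.05,"yaw":0}]'|sed -n 2,4p
python3 -m crank '[{"grip":0.01,"x":0,"y":0,"z":0.014,"yaw":0},{"grip":0.01,"x":0,"y":0,"z":0.028,"yaw":0},{"grip":0.01,"x":0,"y":0,"z":0.04,"yaw":0},{"grip":0.01,"x":0,"y":0,"z":0.0475,"yaw":0},{"grip":0.01,"x":0,"y":0,"z":0.0475,"yaw":0}]'|sed -n 2,4p
```

```text
ee_pos: [648.3, -62.7, 158.7]
ee_rot: [180.0, 0.0, -178.7]
force: [2.0, -0.3, -0.3]
ee_pos: [648.4, -62.7, 111.2]
ee_rot: [180.0, 0.0, -178.7]
force: [2.3, -0.6, -0.8]
```

```bash
python3 -m crank '[{"grip":0.036,"x":0,"y":0,"z":0.0,"yaw":0},{"grip":0.036,"x":0,"y":0,"z":0.0,"yaw":0},{"grip":0.036,"x":0,"y":0,"z":0.0,"yaw":0},{"grip":0.036,"x":0,"y":0,"z":-0.02,"yaw":0},{"grip":0.036,"x":0,"y":0,"z":-0.05,"yaw":0}]'|head -2
python3 -m crank '[{"grip":0.036,"x":0.007,"y":-0.006,"z":-0.03,"yaw":0},{"grip":0.036,"x":0.023,"y":-0.02,"z":-0.037,"yaw":0},{"grip":0.036,"x":0.045,"y":-0.039,"z":-0.037,"yaw":0},{"grip":0.036,"x":0.067,"y":-0.058,"z":-0.037,"yaw":0},{"grip":0.036,"x":0.09,"y":-0.077,"z":-0.037,"yaw":0}]'|head -2
python3 -m crank '[{"grip":0.036,"x":0.022,"y":-0.019,"z":0,"yaw":0},{"grip":0.036,"x":0.044,"y":-0.037,"z":0,"yaw":0},{"grip":0.036,"x":0.066,"y":-0.056,"z":0,"yaw":0},{"grip":0.036,"x":0.088,"y":-0.075,"z":0,"yaw":0},{"grip":0.036,"x":0.108,"y":-0.092,"z":0,"yaw":0}]'|head -2
python3 -m crank '[{"grip":0.036,"x":0.016,"y":-0.013,"z":0,"yaw":0},{"grip":0.036,"x":0.025,"y":-0.0208,"z":0,"yaw":0},{"grip":0.036,"x":0.025,"y":-0.0208,"z":0,"yaw":0},{"grip":0.036,"x":0.025,"y":-0.0208,"z":0,"yaw":0},{"grip":0.036,"x":0.025,"y":-0.0208,"z":0,"yaw":0}]'|head -2
python3 - <<'E'
from h import *
togo(428.8,-257.8,110);track("scene")
im,cm=snap("w11","wrist")
for b in blobs(im,*COL["green"],amin=80): print(b[0],b[1],b[2],plane(cm,b[0],106).round(1)[:2])
E
```

```text
time_s: 32.13
ee_pos: [645.8, -62.5, 159.8]
time_s: 32.55
ee_pos: [558.9, -142.3, 199.9]
time_s: 32.97
ee_pos: [452.3, -237.0, 199.8]
time_s: 33.38
ee_pos: [430.3, -257.0, 199.6]
at [ 430.3 -257.   199.6] [ 180.     0.  -178.7] -> tool [ 1.5 -0.7 89.6] t 33.4 w 35.9
scene wash shift px -3 -5 score 0.8
scene stock shift px 0 0 score 0.67
[280.  216.8] 483 [270 202  21  30] [ 430.  -257.7]
[446.5 402.7] 301 [436 392  24  21] [633.1 -73.8]
```

```bash
python3 -m crank '[{"grip":0.036,"x":0.001,"y":-0.001,"z":0.015,"yaw":0},{"grip":0.036,"x":0.001,"y":-0.001,"z":0.04,"yaw":0},{"grip":0.036,"x":0.001,"y":-0.001,"z":0.07,"yaw":0},{"grip":0.036,"x":0.001,"y":-0.001,"z":0.0895,"yaw":0},{"grip":0.036,"x":0.001,"y":-0.001,"z":0.0895,"yaw":0}]'|sed -n 2,4p
python3 -m crank '[{"grip":0.01,"x":0,"y":0,"z":0,"yaw":0},{"grip":0.01,"x":0,"y":0,"z":0,"yaw":0},{"grip":0.01,"x":0,"y":0,"z":0,"yaw":0},{"grip":0.01,"x":0,"y":0,"z":-0.01,"yaw":0},{"grip":0.01,"x":0,"y":0,"z":-0.035,"yaw":0}]'|tail -3
python3 -m crank '[{"grip":0.01,"x":0,"y":0,"z":-0.03,"yaw":0},{"grip":0.01,"x":0,"y":0,"z":-0.065,"yaw":0},{"grip":0.01,"x":0,"y":0,"z":-0.09,"yaw":0},{"grip":0.01,"x":0,"y":0,"z":-0.095,"yaw":0},{"grip":0.01,"x":0,"y":0,"z":-0.095,"yaw":0}]'|tail -3
python3 -c "
from h import *
togo(649.6,-114.5,240)"
```

```text
ee_pos: [426.6, -256.2, 106.1]
ee_rot: [179.7, -0.4, -178.7]
force: [-0.1, -0.4, 0.2]
force: [0.9, -0.1, -1.7]
gripper_width: 17.0
gripper_force: 15.0
force: [-0.1, -0.5, -0.2]
gripper_width: 17.7
gripper_force: 15.0
at [ 429.5 -259.2  243.4] [-179.8    0.3 -178.7] -> tool [-223.2  139.8    3.4] t 34.7 w 17.7
```

```bash
python3 -m crank '[{"grip":0.01,"x":-0.008,"y":0.005,"z":0,"yaw":0},{"grip":0.01,"x":-0.024,"y":0.015,"z":0,"yaw":0},{"grip":0.01,"x":-0.044,"y":0.027,"z":0,"yaw":0},{"grip":0.01,"x":-0.065,"y":0.04,"z":0,"yaw":0},{"grip":0.01,"x":-0.086,"y":0.053,"z":0,"yaw":0}]'|head -2
python3 -m crank '[{"grip":0.01,"x":-0.022,"y":0.014,"z":0,"yaw":0},{"grip":0.01,"x":-0.044,"y":0.027,"z":0,"yaw":0},{"grip":0.01,"x":-0.066,"y":0.041,"z":0,"yaw":0},{"grip":0.01,"x":-0.087,"y":0.054,"z":0,"yaw":0},{"grip":0.01,"x":-0.107,"y":0.066,"z":0,"yaw":0}]'|head -2
python3 -m crank '[{"grip":0.01,"x":-0.017,"y":0.011,"z":0,"yaw":0},{"grip":0.01,"x":-0.028,"y":0.018,"z":0,"yaw":0},{"grip":0.01,"x":-0.0315,"y":0.02,"z":0,"yaw":0},{"grip":0.01,"x":-0.0315,"y":0.02,"z":0,"yaw":0},{"grip":0.01,"x":-0.0315,"y":0.02,"z":0,"yaw":0}]'|head -2
python3 -m crank '[{"grip":0.01,"x":0,"y":0,"z":0.01,"yaw":0},{"grip":0.01,"x":0,"y":0,"z":0.02,"yaw":0},{"grip":0.01,"x":0,"y":0,"z":0.03,"yaw":0},{"grip":0.01,"x":0,"y":0,"z":0.03,"yaw":0},{"grip":0.01,"x":0,"y":0,"z":0.03,"yaw":0}]'|head -2
python3 -c "
from h import *
togo(649.6,-114.5,110);track('scene')"
```

```text
time_s: 35.15
ee_pos: [513.5, -202.2, 238.0]
time_s: 35.57
ee_pos: [619.3, -133.4, 237.5]
time_s: 35.98
ee_pos: [649.0, -114.8, 239.2]
time_s: 36.4
ee_pos: [648.9, -114.8, 208.7]
at [ 648.9 -114.8  208.7] [ 1.800e+02 -1.000e-01 -1.788e+02] -> tool [-0.7  0.3 98.7] t 36.4 w 17.3
scene wash shift px -3 -5 score 0.74
scene stock shift px 0 0 score 0.58
```

```bash
python3 -m crank '[{"grip":0.01,"x":-0.0005,"y":0.0003,"z":0.01,"yaw":0},{"grip":0.01,"x":-0.0005,"y":0.0003,"z":0.02,"yaw":0},{"grip":0.01,"x":-0.0005,"y":0.0003,"z":0.03,"yaw":0},{"grip":0.01,"x":-0.0005,"y":0.0003,"z":0.04,"yaw":0},{"grip":0.01,"x":-0.0005,"y":0.0003,"z":0.05,"yaw":0}]'|sed -n 2,4p
python3 -m crank '[{"grip":0.01,"x":0,"y":0,"z":0.014,"yaw":0},{"grip":0.01,"x":0,"y":0,"z":0.028,"yaw":0},{"grip":0.01,"x":0,"y":0,"z":0.04,"yaw":0},{"grip":0.01,"x":0,"y":0,"z":0.0475,"yaw":0},{"grip":0.01,"x":0,"y":0,"z":0.0475,"yaw":0}]'|sed -n 2,4p
```

```text
ee_pos: [650.4, -114.3, 158.6]
ee_rot: [-180.0, 0.0, -178.7]
force: [-0.2, -0.8, -0.1]
ee_pos: [650.4, -114.1, 111.2]
ee_rot: [180.0, -0.0, -178.7]
force: [0.4, 0.2, -2.6]
```

```bash
python3 -m crank '[{"grip":0.036,"x":0,"y":0,"z":0.0,"yaw":0},{"grip":0.036,"x":0,"y":0,"z":0.0,"yaw":0},{"grip":0.036,"x":0,"y":0,"z":0.0,"yaw":0},{"grip":0.036,"x":0,"y":0,"z":-0.02,"yaw":0},{"grip":0.036,"x":0,"y":0,"z":-0.05,"yaw":0}]'|head -2
python3 -m crank '[{"grip":0.036,"x":-0.001,"y":0.005,"z":-0.035,"yaw":0},{"grip":0.036,"x":-0.003,"y":0.02,"z":-0.06,"yaw":0},{"grip":0.036,"x":-0.006,"y":0.045,"z":-0.065,"yaw":0},{"grip":0.036,"x":-0.01,"y":0.072,"z":-0.065,"yaw":0},{"grip":0.036,"x":-0.014,"y":0.1,"z":-0.065,"yaw":0}]'|head -2
python3 -m crank '[{"grip":0.036,"x":-0.004,"y":0.028,"z":0,"yaw":0},{"grip":0.036,"x":-0.008,"y":0.056,"z":0,"yaw":0},{"grip":0.036,"x":-0.012,"y":0.084,"z":0,"yaw":0},{"grip":0.036,"x":-0.015,"y":0.11,"z":0,"yaw":0},{"grip":0.036,"x":-0.0176,"y":0.1329,"z":0,"yaw":0}]'|head -2
python3 -m crank '[{"grip":0.045,"x":0,"y":0,"z":0,"yaw":0},{"grip":0.045,"x":0,"y":0,"z":0,"yaw":0},{"grip":0.045,"x":0,"y":0,"z":0,"yaw":0},{"grip":0.045,"x":0,"y":0,"z":0,"yaw":0},{"grip":0.045,"x":0,"y":0,"z":0,"yaw":0}]'|head -2
python3 - <<'E'
from h import *
togo(676,119,124);track('scene')
im,cm=snap("w12","wrist");np.save("w12.npy",cm)
E
```

```text
time_s: 37.7
ee_pos: [648.0, -113.8, 159.8]
time_s: 38.12
ee_pos: [662.2, -13.4, 229.0]
time_s: 38.53
ee_pos: [676.5, 121.1, 227.7]
time_s: 38.95
ee_pos: [676.7, 118.0, 227.6]
at [676.7 118.  227.6] [-180.     0.  -178.8] -> tool [  0.7   1.  103.6] t 39.0 w 44.9
scene wash shift px -3 -5 score 0.72
scene stock shift px 0 0 score 0.64
```

View pics/w12.png

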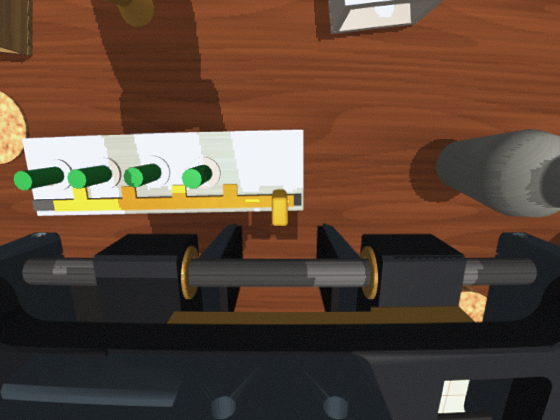

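All four green vials are seated, and the grip at (280,207) lies between the fingers.

```bash
python3 -m crank '[{"grip":0.045,"x":0,"y":0.001,"z":0.03,"yaw":0},{"grip":0.045,"x":0,"y":0.001,"z":0.065,"yaw":0},{"grip":0.045,"x":0,"y":0.001,"z":0.095,"yaw":0},{"grip":0.045,"x":0,"y":0.001,"z":0.1035,"yaw":0},{"grip":0.01,"x":0,"y":0.001,"z":0.1035,"yaw":0}]' 15|sed -n 2,4p
python3 -m crank '[{"grip":0.01,"x":0,"y":0,"z":0,"yaw":0},{"grip":0.01,"x":0,"y":0,"z":0,"yaw":0},{"grip":0.01,"x":0,"y":0,"z":0,"yaw":0},{"grip":0.01,"x":0,"y":-0.006,"z":0,"yaw":0},{"grip":0.01,"x":0,"y":-0.012,"z":0,"yaw":0}]'
python3 -m crank '[{"grip":0.01,"x":0,"y":-0.005,"z":0,"yaw":0},{"grip":0.01,"x":0,"y":-0.010,"z":0,"yaw":0},{"grip":0.01,"x":0,"y":-0.014,"z":0,"yaw":0},{"grip":0.01,"x":0,"y":-0.016,"z":0,"yaw":0},{"grip":0.01,"x":0,"y":-0.016,"z":0,"yaw":0}]'
```

```text
ee_pos: [675.0, 119.6, 121.1]
ee_rot: [-180.0, -0.4, -178.8]
force: [0.1, 0.7, 0.1]
time_s: 39.88
ee_pos: [678.2, 109.0, 126.0]
ee_rot: [179.9, 0.3, -178.7]
force: [1.0, 3.1, 4.7]
gripper_width: 14.5
gripper_force: 15.0
time_s: 40.3
ee_pos: [678.9, 92.8, 126.1]
ee_rot: [179.8, 0.3, -178.8]
force: [1.3, 4.0, 6.2]
gripper_width: 13.7
gripper_force: 15.0
```

```bash
python3 -m crank '[{"grip":0.01,"x":0,"y":-0.001,"z":0,"yaw":0},{"grip":0.01,"x":0,"y":-0.003,"z":0,"yaw":0},{"grip":0.01,"x":0,"y":-0.004,"z":0,"yaw":0},{"grip":0.01,"x":0,"y":-0.004,"z":0,"yaw":0},{"grip":0.01,"x":0,"y":-0.004,"z":0,"yaw":0}]'
```

```text
time_s: 40.72
ee_pos: [678.9, 92.6, 126.1]
ee_rot: [179.5, 0.3, -178.8]
force: [0.4, 13.3, 6.3]
gripper_width: 14.3
gripper_force: 15.0
```

```bash
python3 -m crank '[{"grip":0.01,"x":0,"y":-0.002,"z":0,"yaw":0},{"grip":0.045,"x":0,"y":-0.002,"z":0,"yaw":0},{"grip":0.045,"x":0,"y":-0.002,"z":0,"yaw":0},{"grip":0.045,"x":0,"y":0.004,"z":0,"yaw":0},{"grip":0.045,"x":0,"y":0.004,"z":-0.02,"yaw":0}]'
python3 -m crank '[{"grip":0.045,"x":0,"y":0,"z":-0.04,"yaw":0},{"grip":0.045,"x":0,"y":0,"z":-0.08,"yaw":0},{"grip":0.045,"x":0,"y":0.02,"z":-0.1,"yaw":0},{"grip":0.045,"x":-0.02,"y":0.05,"z":-0.1,"yaw":0},{"grip":0.045,"x":-0.02,"y":0.05,"z":-0.1,"yaw":0}]'
python3 - <<'E'
from h import *
im,cm=snap("w13","wrist");sc,_=snap("scene2","scene")
a=cv2.resize(im[80:240,:400],(800,320));b=cv2.resize(sc[130:310,150:400],(389,280),interpolation=cv2.INTER_CUBIC)
c=np.zeros((600,800,3),np.uint8);c[:320]=a;c[320:,:389]=b
cv2.imwrite("pics/final.png",c[:,:,::-1])
P=lambda X:cv2.projectPoints(np.array(X,float).reshape(-1,1,3),cv2.Rodrigues(cm["R"])[0],cm["t"],cm["intrinsics"],np.array(cm["distortion"]))[0].reshape(-1,2).round(0)
print(state()["ee_pos"])
E
```

```text
time_s: 41.13
ee_pos: [674.3, 91.9, 139.6]
ee_rot: [-179.9, -0.6, -178.7]
force: [-0.7, 0.1, 0.1]
gripper_width: 38.2
gripper_force: 0.0
time_s: 41.55
ee_pos: [698.4, 146.5, 245.2]
ee_rot: [179.8, 0.3, -178.6]
force: [-0.9, -0.5, -0.2]
gripper_width: 44.9
gripper_force: 0.0
[695.85883713 142.79585849 242.73578013]
```

View pics/final.png

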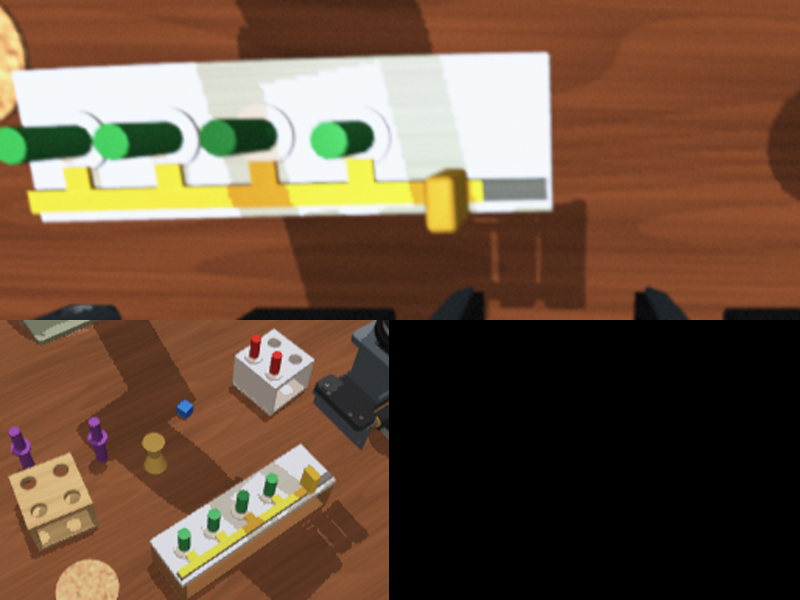

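The tabs lie over the collars. The four green vials are seated in the stand, both red ones stand in the wash rack, and the stock rack is empty.

```bash
python3 -c "
from workcell import *
print(job_done())"
```

```text
the job is handed in; nothing more can be done
None
```

The job is handed in: I opened the slide to its stop, moved both spent vials to the wash rack, seated all four fresh vials in the stand, and pushed the slide back to its shut stop, in about 42 s of robot time. No score came back.

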